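# Put the knife and utensils away to dry

## Task

Put the washed things away. Swing the knife dock's cam lever over to free its jaw, slide the knife blade-down into the slot until its handle sits fully on the dock, and swing the lever fully back to lock the blade in. Every utensil was put in the caddy head-down: pull each one out, turn it end for end and stand it back in a caddy pot handle-down, right to the pot's floor, so that its head dries.

Things in the scene. Friction and masses are not known exactly. Their poses are not given: they have to be found in the camera images.
- caddy: Fixed utensil caddy: wooden base 242 x 64 x 12 mm carrying three square white stoneware pots in a row along the caddy's x axis, centres 82 mm apart. Each pot is open on top, inside 40 mm (along x) by 37 mm (along y) and 85 mm deep, walls 7 mm, rim 97 mm above the counter. Origin: centre of the underside.
- pot0 (a point): Centre of the inner floor of pot 0 (at x = -82 mm in the caddy's frame), 12 mm above the counter; the rim is 85 mm above this point.
- pot1 (a point): Centre of the inner floor of pot 1 (at x = 0 mm in the caddy's frame), 12 mm above the counter; the rim is 85 mm above this point.
- pot2 (a point): Centre of the inner floor of pot 2 (at x = 82 mm in the caddy's frame), 12 mm above the counter; the rim is 85 mm above this point.
- spatula: Kitchen spatula, 196 mm long, 50 to 92 g, absent in some starts (None): handle 20 mm (body x) by 18 mm (y), 136 mm long; grey paddle-shaped rubber head, 60 mm long, 34 mm wide (x), 18 mm thick (y). Origin: middle of the head's end; body z runs to the handle's butt. Starts head-down in a pot, its x about along the caddy's. Its middle line is 9 mm above what it lies flat on.
- spatula_butt (a point): Middle of the butt (free end of the handle) of the spatula, 196 mm along body z.
- spatula_head (a point): Middle of the head's end of the spatula, its body origin.
- spoon: Kitchen spoon, 192 mm long, 50 to 92 g, absent in some starts (None): handle 20 mm (body x) by 18 mm (y), 136 mm long; flat wooden head with rounded ends, 56 mm long, 34 mm wide (x), 18 mm thick (y). Origin: middle of the head's end; body z runs to the handle's butt. Starts head-down in a pot, its x about along the caddy's. Its middle line is 9 mm above what it lies flat on.
- spoon_butt (a point): Middle of the butt (free end of the handle) of the spoon, 192 mm along body z.
- spoon_head (a point): Middle of the head's end of the spoon, its body origin.
- brush: Kitchen brush, 200 mm long, 50 to 92 g, absent in some starts (None): handle 20 mm (body x) by 18 mm (y), 140 mm long; wooden head with white bristles at its end, 60 mm long, 34 mm wide (x), 18 mm thick (y). Origin: middle of the head's end; body z runs to the handle's butt. Starts head-down in a pot, its x about along the caddy's. Its middle line is 9 mm above what it lies flat on.
- brush_butt (a point): Middle of the butt (free end of the handle) of the brush, 200 mm along body z.
- brush_head (a point): Middle of the head's end of the brush, its body origin.
- knife: Kitchen knife, 120 g: wooden handle 105 x 24 x 18 mm, steel blade 90 mm long, 30 wide (less at the tip), 3 thick, in the handle's middle plane (z = 9 mm). Origin on the underside below the shoulder where handle meets blade; x to the blade's tip, handle towards -x, y across the width, z through the thickness. Starts lying flat on the board.
- knife_shoulder (a point): Middle of the knife's shoulder, the handle's end face from which the blade comes out (the handle runs 105 mm from here).
- knife_tip (a point): Tip of the blade, 90 mm from the shoulder.
- board: Fixed wooden chopping board 220 (x) x 320 (y) x 8 mm, lying on the counter; origin: centre of its underside.
- dock: Fixed upright knife dock of dark wood, 92 (x) x 80 (y) x 105 mm high, with a vertical slot for one knife and, in front of it (towards -x), a 48 mm high ledge, 50 (x) x 90 (y) mm, carrying a cam lever. Origin: counter level below the slot's middle.
- slot (a point): Middle of the free slot's mouth in the dock's top, 105 mm up. Slot: 44 mm long along the dock's x (the blade's width goes that way), open down to the counter, 10 mm wide along y when free; locked, the steel jaw on its +y side leaves 3.4 mm at the -y wall. Fully home, the knife's shoulder sits on the dock's top.
- lever (a joint): Cam lever angle, rad: 0 = locked, leaning 0.6 rad from vertical to the dock's -y (jaw closed); 1.2 = free, leaning 0.6 rad to +y (jaw open). The jaw follows in proportion. Stays where it is left; about 2 N at the tip moves it.
- lever_pivot (a point): The lever's pivot, 62 mm above the counter, 85 mm in front (-x) of the slot; the axle runs along the dock's x.
- lever_tip (a point): Centre of the ball (18 mm) at the lever's end, 62 mm from the pivot; the lever is a 12 mm steel rod.

How it is judged:
On the way, in this order (a step that is already met when the one before it is completed fails the run):
1. the cam lever is swung over, freeing the jaw (value of joint lever above 1 rad), for 0.2 s.
2. the knife stands blade-down in the slot, its handle on the dock (z of knife_shoulder in the frame of dock below 0.11 m and horizontal distance between knife_shoulder and slot below 0.014 m and z of knife_tip in the frame of dock below 0.03 m), for 0.2 s.
3. the lever is swung back, locking the blade (all of step 2 and value of joint lever below 0.2 rad), for 0.2 s.
At the end, for the whole second after the job is handed in: Knife shoulder within 5 mm of the dock's top and 14 mm of the slot's middle, blade down; lever within 0.2 rad of locked; each utensil present: butt within 24 mm of a pot's middle and 18 mm of its floor, head's end over 170 mm above the counter; all at rest (all of step 3 and linear speed of each of knife, spatula, spoon, brush below 0.03 m/s and (horizontal distance between spatula_butt and pot0 below 0.024 m or horizontal distance between spatula_butt and pot1 below 0.024 m or horizontal distance between spatula_butt and pot2 below 0.024 m) and z of each of spatula_butt, spoon_butt, brush_butt in the frame of caddy below 0.03 m and height (world z) of each of spatula_head, spoon_head, brush_head above 0.17 m and (horizontal distance between spoon_butt and pot0 below 0.024 m or horizontal distance between spoon_butt and pot1 below 0.024 m or horizontal distance between spoon_butt and pot2 below 0.024 m) and (horizontal distance between brush_butt and pot0 below 0.024 m or horizontal distance between brush_butt and pot1 below 0.024 m or horizontal distance between brush_butt and pot2 below 0.024 m)); the robot touches nothing.
Of spatula, spoon, brush only 2 to 3 are there at a start; the rules pass over those that are not, and their reading is None.
At some moment in a run one of knife may be knocked a few centimetres aside while the robot is not near it.
Once in a run the grip may slacken for a moment while it holds something.
It also fails if it takes over 210 s, if anything falls off the work surface, if the arm or the gripper's body presses on something with over 40 N, if the wrist force passes 120 N, or if a joint passes its speed limit or range.

## Robot

A 6-joint arm with a two-finger parallel gripper is mounted at the origin on the work surface. World frame = base frame: x ahead of the robot, y to its left, z up, the work surface at z = 0. Lengths are in m, angles in rad, forces in N, time in s.
With the tool pointing down it reaches from about 0.375 to 0.825 m from the base axis. Payload 5.5 kg.
Tool frame: the origin (TCP) lies at the very end of the fingers, on their centre line; the grasp point (between the pads) lies 19 mm behind it; z points along the fingers, y is the line along which they close (so a half turn about z gives the same grasp; the last joint's range is limited). The gripper opens to 85 mm and grips with 20 to 120 N. Pads are 22 mm wide; open, the fingers measure 114 mm over their backs; the gripper's body (76 mm by 85 mm) begins 54 mm behind the grasp point. The pads swing forward as they close: fully open they stand 13 mm farther back than shut.
Start: joints at [1.124, 0.314, -0.047, 1.21, 0, 1.571], TCP at [0.259, 0.541, 0.231] pointing down, gripper open.
Joint ranges: [-2.67, 2.67], [-0.69, 1.73], [-1.03, 1.25], [-2.08, 2.16], [-1.42, 1.45], [-3.14, 3.14]. Speed limits (rad/s): [2.39, 2.39, 3.01, 3.14, 3.14, 3.14].

## Interface

Orientations are given as a unit quaternion [w, x, y, z].
In Python, from workcell import ctrl gives the robot as it stands. The module is installed in compiled form; this text tells all that it offers.
- The arm moves only by the tool move_arm, never from a script. Its argument "steps" is a list of rows, each a list of 6 numbers: the shift along the tool's x, y, z as a fraction of full scale, then the turn, a rotation vector about the tool's x, y, z as a fraction of full scale. In form: [[dx, dy, dz, ax, ay, az], ...]. A call has 1 to 12 rows; each row is the pose to reach, as a shift and turn from the pose commanded when the call began, along the tool's axes at that moment; what a row does not reach only later rows make up. Full scale, the value 1, is 0.4 m for a shift and 90 degrees for a turn. A row lasts 1/8 s, in which the tool goes at most 62.5 mm and 10.7 degrees, less where a joint would pass 70% of its speed; a pose out of reach is approached as far as the arm can. A call with a number of a shift or a turn outside -1 to 1 is refused whole. A call with a gripper value outside its range is refused whole. "claw" is the opening, from -1 (shut) to 1 (fully open), set as the call begins (left out, the last holds). The fingers move at their own pace and stop on an object; "force" is the grip in N (left out, the last holds). Time passes only in rows, so rows that repeat a pose let the fingers close. It gives the time, the measured TCP pose, the force, the opening and the grip force at its end, in the units of the state.
- ctrl.observe(): the state, without advancing time (a new reading comes with each control period).
- ctrl.camera(name): name is "scene" or "top" or "wrist"; returns a dict with "color" (384x512x3 uint8, blue, green, red), "range_z" (384x512 float32, m along the optical axis (not along the pixel's ray), 0 where there is no reading), "camera_matrix" (3x3 intrinsics, pixels), "world_to_cam" (4x4, takes a point from world to camera coordinates). Camera axes: x right, y down, z forward; pixel columns grow to the right and rows downward; lengths in m; the calibration is good to about 2 mm. A picture is of the moment at which its call begins.
- ctrl.close_job(): hands the job in; it is judged then, once.
The state is a dict: "time": time; "joints": joint angles; "joint_vel": joint speeds; "tau": joint torques, N m; "eef_pos": TCP position; "ee_rot": TCP orientation; "wrist_force": force on the tool from outside, world axes, zero at the start; "ft_torque": the same for the moment, N m; "gripper_width": finger opening in m; "grip_force": force on a finger pad.
Only numpy, scipy, OpenCV 4.12 (cv2) and the standard library are available. Lean on these libraries where they do the work, as an engineer would, in place of code of your own. Each camera call takes 0.05 s, during which the arm holds its last target. There are 200 camera calls.

## Working session

There is one attempt and no reset: what is moved stays moved. The work goes in short steps, Python scripts to look and compute and a tool call to move; the robot and the scene stay as the last step left them, time stands still between calls to the robot, and variables do not carry over. Pictures are saved under pics/ and viewed, at most 14 in all, crops included, and the job is handed in when it is done.

Besides the shell and the picture viewer there is one more tool, called after "Emit:" in YAML: its name, and indented under it one key for each argument. move_arm: Moves the arm, as the interface text tells. Shift numbers are shares of 0.4 m and turn numbers shares of 90 degrees, none past 1 either way. Its arguments: {"type":"object","properties":{"steps":{"type":"array"},"claw":{"type":"number"},"force":{"type":"number"}},"required":["steps"]}

```bash
ls; mkdir -p pics
cat > h.py <<'E'
import numpy as np, cv2
from workcell import ctrl
from scipy.spatial.transform import Rotation as R
np.set_printoptions(precision=4,suppress=True)
def cloud(c):
    K=c["camera_matrix"];T=np.linalg.inv(c["world_to_cam"]);z=c["range_z"]
    v,u=np.mgrid[:z.shape[0],:z.shape[1]]
    p=np.stack([(u-K[0,2])/K[0,0]*z,(v-K[1,2])/K[1,1]*z,z],-1)@T[:3,:3].T+T[:3,3]
    p[z==0]=np.nan
    return p
def rot(s): q=s["ee_rot"]; return R.from_quat([q[1],q[2],q[3],q[0]])
def rel(target,Rt=None):
    "row in move units from current measured pose to target pos / Rotation"
    s=ctrl.observe();r=rot(s);d=r.inv().apply(np.array(target)-s["eef_pos"])/0.4
    a=(r.inv()*Rt).as_rotvec()/(np.pi/2) if Rt is not None else np.zeros(3)
    return np.round(np.r_[d,a],4)
E
python3 - <<'E'
from h import *
s=ctrl.observe();print({k:s[k] for k in("time","eef_pos","ee_rot","gripper_width","wrist_force")})
for n in("scene","top"):
    c=ctrl.camera(n);cv2.imwrite(f"pics/{n}0.png",c["color"]);np.savez(f"pics/{n}0.npz",**c)
    print(n,np.linalg.inv(c["world_to_cam"])[:3],c["camera_matrix"][0])
E
```

```text
pics
{'time': 0.0, 'eef_pos': array([0.259 , 0.5406, 0.2304]), 'ee_rot': array([-0.0002,  0.2216,  0.9751, -0.0008]), 'gripper_width': 0.08560223892359554, 'wrist_force': array([ 0.7635, -0.381 ,  0.7584])}
scene [[-0.8194  0.4502 -0.3549  0.9147]
 [ 0.5732  0.6558 -0.4914  0.566 ]
 [ 0.0115 -0.6061 -0.7953  1.0585]] [470.4133   0.     257.7509]
top [[-0.0186 -0.9905  0.1363  0.3837]
 [-0.9996  0.0158 -0.0222  0.0045]
 [ 0.0198 -0.1366 -0.9904  1.1213]] [381.8166   0.     256.2441]
```

View pics/scene0.png

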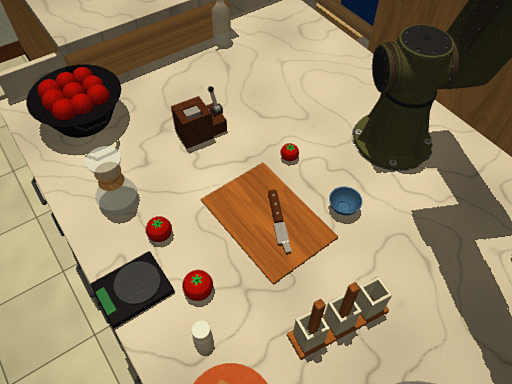

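View pics/top0.png

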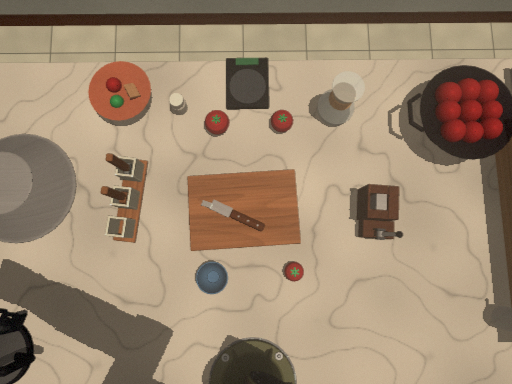

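The scene view shows the caddy with two utensils (handles at px (316,316), (347,297)) and an empty pot (375,292). The knife is on the board (278,222) and the dock is at (198,120) with its lever at (212,95). The top view shows the same: knife (232,215), dock (378,205), lever ball (399,234), pots (126,168), (121,196), (117,227).

```bash
cat > m.py <<'E'
from h import *
C={n:dict(np.load(f"pics/{n}0.npz")) for n in("scene","top")}
P={n:cloud(C[n]) for n in C}
def pts(n,x0,x1,y0,y1,zlo,zhi):
    p=P[n];m=(p[...,2]>zlo)&(p[...,2]<zhi)&(p[...,0]>x0)&(p[...,0]<x1)&(p[...,1]>y0)&(p[...,1]<y1)
    return p[m],C[n]["color"][m].astype(int)
for n in C:
    p=P[n]
    print(n,"counter z",np.nanmedian(p[...,2][::1]))
    if n=="top":
        for u,v in((126,168),(121,196),(117,227),(110,157),(104,190),(378,205),(399,234),(207,204),(262,229),(240,190)):print((u,v),p[v,u])
    else:
        for u,v in((318,305),(350,288),(375,287),(190,112),(211,90),(275,195),(288,248)):print((u,v),p[v,u])
E
python3 m.py
```

```text
scene counter z 0.0009635244481377425
(318, 305) [0.6043 0.34   0.2078]
(350, 288) [0.5286 0.3475 0.2036]
(375, 287) [0.4152 0.3419 0.061 ]
(190, 112) [ 0.4961 -0.3554  0.1026]
(211, 90) [ 0.4042 -0.3873  0.1172]
(275, 195) [ 0.4343 -0.0184  0.0277]
(288, 248) [0.5001 0.1279 0.0161]
top counter z -0.00037846740884450725
(126, 168) [0.5918 0.333  0.099 ]
(121, 196) [0.5151 0.3431 0.1024]
(117, 227) [0.4364 0.3763 0.0284]
(110, 157) [0.5974 0.3373 0.2079]
(104, 190) [0.5174 0.3508 0.203 ]
(378, 205) [ 0.4796 -0.3463  0.1019]
(399, 234) [ 0.4005 -0.3905  0.1207]
(207, 204) [0.4981 0.1226 0.0231]
(262, 229) [ 0.4235 -0.0345  0.0238]
(240, 190) [0.54   0.0274 0.0047]
```

```bash
cat >> m.py <<'E'
print("----")
def rect(a,lab):
    r=cv2.minAreaRect(a[:,:2].astype(np.float32)*1000);print(lab,len(a),np.round(r[0],1),np.round(r[1],1),round(r[2],1),"z",np.round(np.percentile(a[:,2],[5,50,95]),4))
for n in C:
    a,c=pts(n,.35,.68,.25,.45,.088,.104)
    w=c.min(1)>110; rect(a[w],n+" rim")
    a,c=pts(n,.35,.68,.25,.45,.006,.018);w=(c[:,2]-c[:,0]>40);rect(a[w],n+" base")
    for k,(x0,x1) in dict(far=(.56,.66),mid=(.47,.56)).items():
        b,c=pts(n,x0,x1,.28,.42,.11,.25)
        for lo in (.11,.14,.17,.19): 
            q=b[(b[:,2]>lo)&(b[:,2]<lo+.02)]; print(n,k,lo,len(q),np.round(q.mean(0),4))
        t=b[b[:,2]>np.percentile(b[:,2],98)-.006];rect(t,n+k+" top")
    a,c=pts(n,.40,.56,-.45,-.27,.095,.109);rect(a,n+" docktop")
    a,c=pts(n,.35,.46,-.45,-.25,.040,.052);rect(a,n+" ledge")
    a,c=pts(n,.35,.432,-.45,-.27,.075,.14)
    for lo in(.07,.09,.11): 
        q=a[(a[:,2]>lo)&(a[:,2]<lo+.02)];print("lever",lo,len(q),q.mean(0),q.max(0) if len(q) else 0)
    a,c=pts(n,.35,.60,-.1,.18,.005,.012);rect(a,n+" board")
    a,c=pts(n,.38,.56,-.08,.15,.0135,.04);rect(a,n+" knife")
    h=a[a[:,2]>.0215]; 
    a,c=pts(n,.38,.56,-.08,.15,.0215,.04);w=(c[:,2]-c[:,0]>15)&(c[:,2]<170);rect(a[w],n+" handle")
    a,c=pts(n,.38,.56,-.08,.15,.0125,.03);w=(c.min(1)>120);rect(a[w],n+" blade")
E
python3 m.py|sed 1,/----/d
python3 - <<'E'
import cv2
a=cv2.imread('pics/top0.png')
b=cv2.resize(a[150:250,90:150],None,fx=5,fy=5,interpolation=2);c=cv2.resize(a[170:250,345:410],None,fx=6,fy=6,interpolation=2)
import numpy as np
o=np.zeros((500,700,3),np.uint8);o[:500,:300]=b;o[:480,305:695]=c
cv2.imwrite('pics/crop1.png',o)
E
```

```text
scene rim 557 [518.6 344.5] [ 51.5 217.4] 82.5 z [0.0938 0.0967 0.0997]
scene base 643 [506.5 323.9] [118.8 321.1] 80.2 z [0.0077 0.0116 0.015 ]
scene far 0.11 42 [0.6056 0.3425 0.1199]
scene far 0.14 48 [0.6065 0.3421 0.151 ]
scene far 0.17 51 [0.6058 0.3423 0.1804]
scene far 0.19 115 [0.6027 0.3401 0.2042]
scenefar top 90 [600.7 338.6] [17.2 19.7] 82.2 z [0.2041 0.2071 0.2095]
scene mid 0.11 48 [0.5259 0.3521 0.1206]
scene mid 0.14 50 [0.5267 0.3519 0.1511]
scene mid 0.17 51 [0.5261 0.3528 0.1802]
scene mid 0.19 111 [0.5225 0.3502 0.2009]
scenemid top 84 [520.4 349.2] [17.6 20.1] 81.7 z [0.2    0.2029 0.2058]
scene docktop 703 [ 470.3 -358.7] [ 89.9 134. ] 84.9 z [0.0971 0.1044 0.108 ]
scene ledge 187 [ 425.9 -361.6] [98.4 61.6] 86.8 z [0.0427 0.048  0.0514]
lever 0.07 22 [ 0.4055 -0.3729  0.0827] [ 0.4102 -0.3668  0.0899]
lever 0.09 31 [ 0.4045 -0.3811  0.1006] [ 0.4092 -0.3675  0.1094]
lever 0.11 29 [ 0.4035 -0.3924  0.1186] [ 0.4116 -0.3858  0.1259]
scene board 6067 [475.5  39.2] [246.9 280.1] 0.6 z [0.0056 0.0083 0.0111]
scene knife 635 [474.   27.8] [155.6 216.2] 5.7 z [0.0145
[... 692 characters left out ...]
d top 58 [518.3 350.2] [16.4 19. ] 77.5 z [0.1996 0.2031 0.2051]
top docktop 996 [ 469.5 -357.6] [ 87.2 131.5] 83.8 z [0.099  0.1038 0.1069]
top ledge 458 [ 420.1 -357.7] [98.3 58.5] 79.7 z [0.0432 0.047  0.0502]
lever 0.07 22 [ 0.4034 -0.3685  0.0828] [ 0.4074 -0.3615  0.0895]
lever 0.09 31 [ 0.4018 -0.3798  0.1004] [ 0.4068 -0.3723  0.1096]
lever 0.11 41 [ 0.401  -0.3911  0.1193] [ 0.4085 -0.3813  0.1251]
top board 5582 [476.8  40. ] [280.  244.9] 90.0 z [0.0054 0.0077 0.0106]
top knife 579 [445.5  41.2] [198.6 129.3] 89.7 z [0.0154 0.021  0.0275]
top handle 274 [466.5  40.4] [175.4  23.6] 63.5 z [0.0222 0.0251 0.0283]
top blade 232 [473.4  56.5] [171.7  27. ] 63.9 z [0.0147 0.0179 0.0212]
```

View pics/crop1.png

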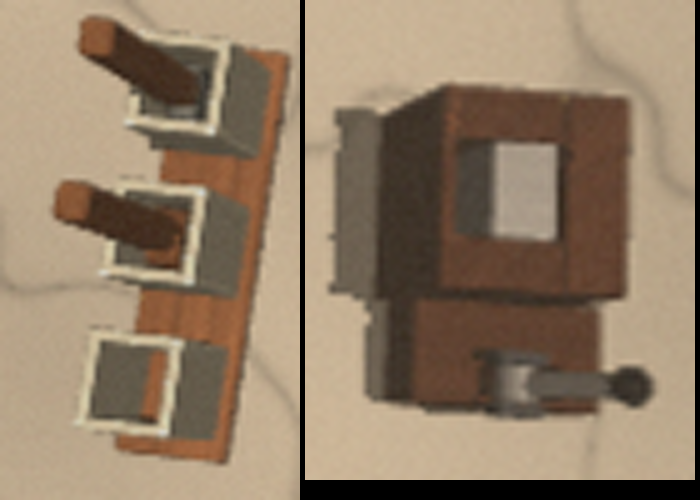

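The crop shows the far two pots holding handles and the near pot empty. The dock's opening has the steel jaw at crop (525,190), and the lever leans right (-y) with its ball at (632,386).

Run:
```python
from h import *
def ray(c,u,v,z):
    K=c["camera_matrix"];T=np.linalg.inv(c["world_to_cam"]);d=T[:3,:3]@[(u-K[0,2])/K[0,0],(v-K[1,2])/K[1,1],1];return T[:3,3]+d*(z-T[2,3])/d[2]
C={n:dict(np.load(f"pics/{n}0.npz")) for n in("scene","top")}
for n in C:
    p=cloud(C[n]);m=(p[...,2]>.098)&(p[...,2]<.109)&(p[...,0]>.434)&(p[...,0]<.56)&(p[...,1]>-.42)&(p[...,1]<-.29)
    q=p[m];r=cv2.minAreaRect(q[:,:2].astype(np.float32)*1000);print(n,r,np.median(q[:,2]))
for c in((560,142),(560,240),(455,142),(455,240),(490,142),(448,88),(628,98),(625,298),(440,290)):
    print(c,ray(C["top"],345+(c[0]-305)/6,170+c[1]/6,.105)[:2])
# knife: PCA handle/blade
for n in C:
    p=cloud(C[n]);c=C[n]["color"].astype(int);m=(p[...,2]>.0135)&(p[...,2]<.04)&(p[...,0]>.38)&(p[...,0]<.55)&(p[...,1]>-.09)&(p[...,1]<.16)
    lab,k,st,ce=None,None,None,None
    nn,k,st,ce=cv2.connectedComponentsWithStats(m.astype(np.uint8));i=1+np.argmax(st[1:,4]);m=k==i
    q=p[m];d=np.linalg.svd(q[:,:2]-q[:,:2].mean(0),full_matrices=False)[2][0];d*=np.sign(d[1]);t=q[:,:2]@d;w=q[:,:2]@[-d[1],d[0]]
    print(n,"dir",d,"t",t.min(),t.max())
    for a in np.arange(t.min(),t.max(),.02):
        s=(t>=a)&(t<a+.02);print("  ",round(a-t.min(),3),q[s].mean(0),"w",np.ptp(w[s]).round(4),"mid",np.round(d*(a+.01)+np.array([-d[1],d[0]])*(w[s].min()+w[s].max())/2,4),c[m][s].mean(0).round())
```

```text
scene ((490.5986633300781, -360.52227783203125), (89.87207794189453, 93.05870056152344), 84.69235229492188) 0.10470968047669538
top ((488.9911804199219, -360.0511474609375), (87.26531219482422, 92.08507537841797), 84.2862777709961) 0.10390105205662192
(560, 142) [ 0.5096 -0.373 ]
(560, 240) [ 0.4654 -0.3701]
(455, 142) [ 0.5104 -0.3254]
(455, 240) [ 0.4662 -0.3228]
(490, 142) [ 0.5101 -0.3412]
(448, 88) [ 0.535  -0.3237]
(628, 98) [ 0.5291 -0.4053]
(625, 298) [ 0.4389 -0.3976]
(440, 290) [ 0.4439 -0.3147]
scene dir [0.4118 0.9113] t 0.13880621064401824 0.33413512442112225
   0.0 [ 0.4347 -0.0317  0.0249] w 0.0236 mid [ 0.4335 -0.0326] [27. 50. 90.]
   0.02 [ 0.4427 -0.0151  0.0251] w 0.0241 mid [ 0.4418 -0.0144] [19. 42. 84.]
   0.04 [0.452  0.0026 0.0249] w 0.0235 mid [0.4514 0.0032] [26. 49. 89.]
   0.06 [0.4605 0.0212 0.0252] w 0.0243 mid [0.4595 0.0215] [23. 46. 87.]
   0.08 [0.4693 0.0389 0.025 ] w 0.0235 mid [0.4684 0.0394] [23. 46. 87.]
   0.1 [0.4772 0.0565 0.02  ] w 0.0298 mid [0.4772 0.0574] [ 95. 112. 129.]
   0.12 [0.4857 0.0761 0.0187] w 0.03 mid [0.4861 0.0753] [133. 15
[... 369 characters left out ...]
45. 65. 99.]
   0.02 [ 0.4403 -0.0123  0.024 ] w 0.0238 mid [ 0.4406 -0.0123] [45. 64. 98.]
   0.04 [0.4491 0.0058 0.0246] w 0.0237 mid [0.4491 0.0058] [ 47.  67. 100.]
   0.06 [0.4575 0.0239 0.0247] w 0.0237 mid [0.4579 0.0237] [43. 63. 97.]
   0.08 [0.4664 0.042  0.0248] w 0.0236 mid [0.4664 0.0418] [44. 63. 98.]
   0.1 [0.4757 0.0605 0.019 ] w 0.0299 mid [0.4754 0.0597] [112. 129. 148.]
   0.12 [0.4834 0.0782 0.0176] w 0.0289 mid [0.4839 0.0778] [130. 146. 163.]
   0.14 [0.4931 0.0957 0.0178] w 0.0297 mid [0.4927 0.0958] [128. 145. 162.]
   0.16 [0.4979 0.1137 0.0185] w 0.0283 mid [0.5008 0.1141] [132. 149. 164.]
   0.18 [0.5024 0.132  0.0173] w 0.0164 mid [0.5038 0.1347] [122. 139. 156.]
```

Emit:
move_arm:
  steps:
    - [-0.63,-0.5,-0.175,0,0,0.3]
    - [-0.63,-0.5,-0.175,0,0,0.6]
    - [-0.63,-0.5,-0.175,0,0,0.77]
    - [-0.63,-0.5,-0.175,0,0,0.77]
    - [-0.63,-0.5,-0.175,0,0,0.77]
    - [-0.63,-0.5,-0.175,0,0,0.77]
    - [-0.63,-0.5,-0.175,0,0,0.77]
    - [-0.63,-0.5,-0.175,0,0,0.77]
  claw: 1

```text
time: 1.1
eef_pos: [0.4001, 0.2514, 0.3011]
ee_rot: [-0.0, 0.737, 0.676, -0.0]
wrist_force: [-0.2, 0.3, -0.5]
gripper_width: 0.0858
grip_force: 0.0
```

Run:
```python
from h import *
s=ctrl.observe();print(s["time"],s["eef_pos"],s["joints"],rot(s).as_matrix())
# look pose above dock
Rt=R.from_matrix(np.array([[-np.sin(np.radians(5)),np.cos(np.radians(5)),0],[np.cos(np.radians(5)),np.sin(np.radians(5)),0],[0,0,-1]]))
d=np.radians(-5);yx=np.array([np.cos(d),np.sin(d),0]);z=np.array([0,0,-1]);Rt=R.from_matrix(np.c_[np.cross(yx,z),yx,z])
print(rel([.43,-.03,.30],Rt),rel([.43,-.30,.30],Rt))
```

```text
1.1 [0.4001 0.2514 0.3011] [ 0.561   0.0523 -0.2065  1.3125  0.      2.2171] [[ 0.0852  0.9964 -0.0005]
 [ 0.9964 -0.0852 -0.0002]
 [-0.0003 -0.0004 -1.    ]]
[-0.6946  0.1345  0.0028 -0.0003  0.0002  0.0012] [-1.3671  0.192   0.003  -0.0003  0.0002  0.0012]
```

Emit:
move_arm:
  steps:
    - [-0.69,0.135,0,0,0,0]
    - [-0.69,0.135,0,0,0,0]
    - [-0.69,0.135,0,0,0,0]
    - [-0.69,0.135,0,0,0,0]
    - [-0.69,0.135,0,0,0,0]
    - [-1,0.16,0,0,0,0]
    - [-1,0.16,0,0,0,0]
    - [-1,0.16,0,0,0,0]
  claw: -1

```text
time: 2.1
eef_pos: [0.4293, -0.1554, 0.3008]
ee_rot: [-0.0, 0.738, 0.675, -0.001]
wrist_force: [-0.1, 0.9, -0.1]
gripper_width: -0.0001
grip_force: 0.0
```

Emit:
move_arm:
  steps:
    - [-0.38,0.02,0,0,0,0]
    - [-0.38,0.02,0,0,0,0]
    - [-0.38,0.02,0,0,0,0]
    - [-0.38,0.02,0,0,0,0]
    - [-0.38,0.02,0,0,0,0]

```text
time: 2.72
eef_pos: [0.4249, -0.3028, 0.301]
ee_rot: [-0.001, 0.736, 0.677, 0.0]
wrist_force: [0.0, 0.6, -0.1]
gripper_width: -0.0
grip_force: 0.0
```

Run:
```python
from h import *
s=ctrl.observe();print(s["time"],s["eef_pos"],s["joints"],s["gripper_width"])
c=ctrl.camera("wrist");cv2.imwrite("pics/w1.png",c["color"]);np.savez("pics/w1.npz",**c);print(np.linalg.inv(c["world_to_cam"])[:3])
```

```text
2.725 [ 0.4249 -0.3028  0.301 ] [-0.6194  0.1469 -0.1009  1.324   0.0006  1.0348] -4.4295313410641015e-05
[[ 0.9966 -0.0788 -0.0257  0.4315]
 [-0.0829 -0.9465 -0.3118 -0.2224]
 [ 0.0002  0.3129 -0.9498  0.4438]]
```

View pics/w1.png

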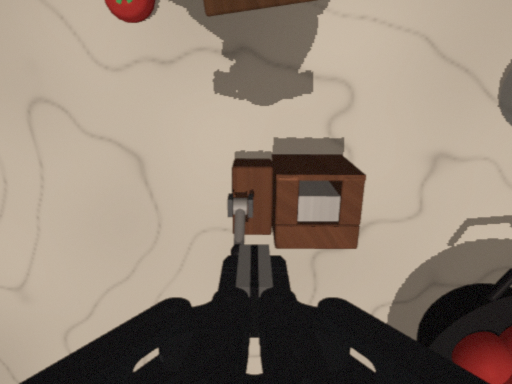

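The wrist view shows the dock top at (275–360, 172–247), with its opening at (298–340, 180–222). The lever axle is at (240,206) and the rod runs down behind the fingers.

Run:
```python
from h import *
c=dict(np.load("pics/w1.npz"));p=cloud(c)
def ray(u,v,z):
    K=c["camera_matrix"];T=np.linalg.inv(c["world_to_cam"]);d=T[:3,:3]@[(u-K[0,2])/K[0,0],(v-K[1,2])/K[1,1],1];return (T[:3,3]+d*(z-T[2,3])/d[2])[:2]
m=(p[...,2]>.100)&(p[...,2]<.11)&(np.arange(512)[None]>262);m[:150]=0;m[262:]=0;m[:,380:]=0
q=p[m];print("top z",np.median(q[:,2]),cv2.minAreaRect(q[:,:2].astype(np.float32)*1000))
v,u=np.where(m);print(u.min(),u.max(),v.min(),v.max())
for r in range(174,252,4): print(r,"".join("#" if x else "." for x in m[r,270:366:2]), np.round(p[r,[305,319,335],2],3))
g=c["color"][170:255,319].astype(int).mean(1);print(g.round())
for a in((298,222),(340,222),(298,181),(342,181),(275,172),(357,172),(360,225),(275,247)):print(a,ray(*a,.105))
```

```text
top z 0.10472846980332551 ((488.3122863769531, -360.4273681640625), (85.13797760009766, 92.16072082519531), 85.09012603759766)
274 365 173 248
174 ...############################################# [0.105 0.104 0.103]
178 ...############################################# [0.104 0.106 0.105]
182 ...############.....................############ [0.052 0.051 0.079]
186 ...########.###....................############. [0.069 0.067 0.079]
190 ...############....................############. [0.083 0.084 0.083]
194 ...###########.....................############. [0.097 0.096 0.097]
198 ...#################.##########################. [0.104 0.104 0.102]
202 ...###########################################.. [0.104 0.103 0.103]
206 ...###########################################.. [0.102 0.102 0.102]
210 ...###############.#####.#####################.. [0.102 0.102 0.104]
214 ...###########################################.. [0.103 0.102 0.102]
218 ...################.##########################.. [0.103 0.103 0.104]
222 ....##########...#................###########... [0.099 0.098 0.099]
226 ..##
[... 470 characters left out ...]
............ [-0.001  0.002 -0.   ]
[ 26.  30.  27.  28.  41.  62.  70.  71.  72.  73.  70.  67.  69.  65.
  65.  67.  66.  65.  63.  67.  67.  65.  66.  67.  66.  76. 130. 156.
 158. 160. 160. 160. 160. 159. 160. 158. 157. 158. 157. 158. 157. 157.
 156. 155. 157. 157. 157. 156. 156. 156. 150.  88.  37.  28.  37.  52.
  60.  65.  71.  69.  71.  72.  71.  72.  71.  69.  65.  68.  68.  65.
  69.  66.  68.  66.  68.  67.  67.  65.  82. 149. 157. 154. 149. 154.
 160.]
(298, 222) [ 0.4667 -0.3694]
(340, 222) [ 0.5115 -0.3731]
(298, 181) [ 0.4687 -0.3237]
(342, 181) [ 0.5138 -0.3275]
(275, 172) [ 0.4457 -0.3122]
(357, 172) [ 0.5291 -0.3192]
(360, 225) [ 0.5329 -0.3784]
(275, 247) [ 0.4403 -0.397 ]
```

Emit:
move_arm:
  steps:
    - [-0.36,-0.039,0,0,0,0]
    - [-0.36,-0.039,0,0,0,0]
    - [-0.36,-0.039,0,0,0,0]
    - [-0.36,-0.039,0.25,0,0,0]
    - [-0.36,-0.039,0.513,0,0,0]
    - [-0.36,-0.039,0.513,0,0,0]
    - [-0.36,-0.039,0.513,0,0,0]
    - [-0.36,-0.039,0.513,0,0,0]

```text
time: 3.78
eef_pos: [0.3972, -0.4454, 0.0963]
ee_rot: [-0.001, 0.736, 0.677, 0.0]
wrist_force: [1.2, 0.2, 1.9]
gripper_width: -0.0003
grip_force: 0.0
```

Emit:
move_arm:
  steps:
    - [0.07,0,0,0,0,0]
    - [0.11,0,0,0,0,0]
    - [0.14,0,0,0,0,0]
    - [0.17,0,0,0,0,0]
    - [0.19,0,0,0,0,0]
    - [0.2,0,0,0,0,0]
    - [0.2,0,0,0,0,0]

```text
time: 4.65
eef_pos: [0.4037, -0.3662, 0.0959]
ee_rot: [-0.0, 0.737, 0.676, 0.0]
wrist_force: [-0.1, -0.8, 1.0]
gripper_width: -0.0001
grip_force: 0.6
```

Emit:
move_arm:
  steps:
    - [0.01,0,0,0,0,0]
    - [0.02,0,0,0,0,0]
    - [0.02,0,0,0,0,0]

```text
time: 5.03
eef_pos: [0.4039, -0.3581, 0.0957]
ee_rot: [-0.001, 0.737, 0.676, 0.0]
wrist_force: [-0.0, -0.1, 0.1]
gripper_width: 0.0004
grip_force: 0.4
```

Emit:
move_arm:
  steps:
    - [0.01,0,0,0,0,0]
    - [0.02,0,0,0,0,0]
    - [0.02,0,0,0,0,0]

```text
time: 5.4
eef_pos: [0.4051, -0.353, 0.0969]
ee_rot: [0.002, 0.737, 0.676, -0.002]
wrist_force: [-2.0, -8.0, 0.7]
gripper_width: -0.0001
grip_force: 3.8
```

Run:
```python
from h import *
c=ctrl.camera("wrist");cv2.imwrite("pics/w2.png",c["color"]);np.savez("pics/w2.npz",**c)
p=cloud(c)
m=(p[...,2]>.085)&(p[...,2]<.135)&(p[...,0]>.385)&(p[...,0]<.425)&(p[...,1]>-.36)&(p[...,1]<-.29)
print(m.sum(),p[m].mean(0),p[m].max(0),p[m].min(0)); print(ctrl.observe()["wrist_force"])
m=(p[...,2]>.1)&(p[...,2]<.11);m[:150]=0
for u in(430,): pass
```

```text
4401 [ 0.4059 -0.3369  0.1201] [ 0.4191 -0.3171  0.135 ] [ 0.3919 -0.3599  0.1001]
[-1.735  -8.6858  0.5952]
```

View pics/w2.png

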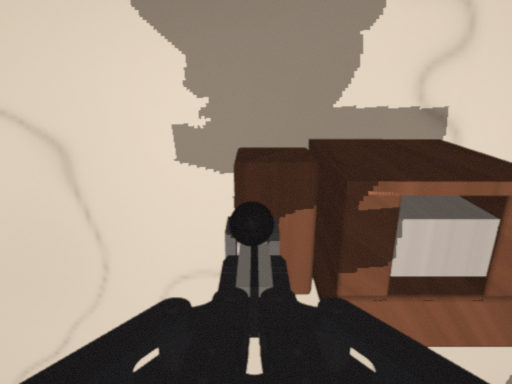

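The view shows the lever swung over, with the ball at (251,223) and the wrist force confirming the end stop. The slot is open as a dark gap at v 277–295, u 391–487.

Run:
```python
from h import *
c=dict(np.load("pics/w2.npz"));p=cloud(c)
def ray(u,v,z):
    K=c["camera_matrix"];T=np.linalg.inv(c["world_to_cam"]);d=T[:3,:3]@[(u-K[0,2])/K[0,0],(v-K[1,2])/K[1,1],1];return (T[:3,3]+d*(z-T[2,3])/d[2])[:2]
g=c["color"].astype(int).mean(2)
for u in (410,440,470): print(u,g[268:305,u].round())
print(g[286,380:396].round(),g[286,480:500].round())
print(np.nanmedian(p[305:330,400:480,2]),np.nanmedian(p[230:270,400:480,2]))
for a in((391,295),(487,295),(391,277),(487,277)):print(a,ray(*a,.105))
```

```text
410 [174. 175. 174. 175. 173. 175. 176. 168. 104.  46.  39.  37.  39.  40.
  36.  36.  36.  37.  36.  36.  36.  39.  37.  39.  36.  42.  39.  49.
  59.  63.  67.  70.  73.  78.  80.  84.  83.]
440 [173. 173. 175. 173. 173. 171. 171. 167. 104.  50.  42.  43.  41.  41.
  41.  43.  35.  38.  39.  41.  38.  38.  34.  39.  38.  38.  41.  44.
  53.  63.  63.  72.  72.  79.  80.  83.  83.]
470 [170. 171. 170. 170. 169. 169. 170. 166. 102.  44.  35.  33.  30.  37.
  37.  35.  37.  38.  36.  38.  40.  38.  39.  39.  39.  38.  44.  49.
  59.  63.  69.  75.  72.  77.  79.  81.  80.]
[81. 82. 82. 83. 77. 81. 79. 71. 57. 42. 40. 36. 43. 39. 37. 38.] [34. 28. 33. 29. 37. 48. 59. 61. 65. 69. 73. 72. 72. 72. 74. 75. 72. 72.
 77. 75.]
0.10511415388012121 0.10311251767572292
(391, 295) [ 0.4667 -0.3711]
(487, 295) [ 0.5106 -0.3749]
(391, 277) [ 0.4663 -0.3615]
(487, 277) [ 0.5093 -0.3653]
```

Emit:
move_arm:
  steps:
    - [-0.05,0,0,0,0,0]
    - [-0.1,0,0,0,0,0]
    - [-0.1,0,-0.3,0,0,0]
    - [-0.1,0,-0.5,0,0,0]
    - [-0.1,0,-0.6,0,0,0]
    - [-0.1,0,-0.6,0,0,0]
    - [-0.1,0,-0.6,0,0,0]

```text
time: 6.32
eef_pos: [0.403, -0.3929, 0.3407]
ee_rot: [0.004, 0.737, 0.676, 0.001]
wrist_force: [0.7, 0.2, -0.5]
gripper_width: -0.0002
grip_force: 0.0
```

Emit:
move_arm:
  steps:
    - [0,0.2,-0.1,0,-0.667,0]
    - [0,0.2,-0.1,0,-0.667,0]
    - [0,0.2,-0.1,0,-0.667,0]
    - [0,0.2,-0.1,0,-0.667,0]
    - [0,0.2,-0.1,0,-0.667,0]
    - [0,0.2,-0.1,0,-0.667,0]
    - [0,0.2,-0.1,0,-0.667,0]
    - [0,0.2,-0.1,0,-0.667,0]
  claw: 1

```text
time: 7.32
eef_pos: [0.4814, -0.398, 0.3761]
ee_rot: [0.338, 0.638, 0.586, -0.368]
wrist_force: [0.3, -1.2, -0.5]
gripper_width: 0.0853
grip_force: 0.0
```

Run:
```python
from h import *
s=ctrl.observe();print(s["time"],s["eef_pos"],s["joints"],rot(s).as_matrix())
```

```text
7.325 [ 0.4814 -0.398   0.3761] [-0.2192  0.1172 -0.3482  0.8807 -1.031   1.3102] [[ 0.043   0.9963 -0.0747]
 [ 0.4992 -0.0862 -0.8622]
 [-0.8654 -0.0003 -0.501 ]]
```

```bash
cat > kin.py <<'E'
from h import *
from scipy.optimize import least_squares
LO=np.array([-2.67,-.69,-1.03,-2.08,-1.42,-3.14]);HI=np.array([2.67,1.73,1.25,2.16,1.45,3.14])
def fk(q,k):
    h,L1,L2,e,d,Lt=k
    r1=R.from_euler("z",q[0]);r2=r1*R.from_euler("y",q[1]);r3=r2*R.from_euler("y",-q[2]);r4=r3*R.from_euler("y",q[3]);r5=r4*R.from_euler("z",q[4])
    p=np.array([0,0,h])+r2.apply([0,0,L1])+r3.apply([L2,0,e])+r4.apply([d,0,0])+r5.apply([Lt,0,0])
    return p,r5*R.from_euler("x",q[5])
D=[([1.124,.314,-.047,1.21,0,1.571],[.259,.5406,.2304]),([.561,.0523,-.2065,1.3125,0,2.2171],[.4001,.2514,.3011]),([-.6194,.1469,-.1009,1.324,.0006,1.0348],[.4249,-.3028,.301]),([-.2192,.1172,-.3482,.8807,-1.031,1.3102],[.4814,-.398,.3761])]
k=least_squares(lambda k:np.r_[np.concatenate([fk(q,k)[0]-p for q,p in D])*1000,(k-[.3,.5,.5,0,.1,.25])*.01],[.3,.5,.5,0,.1,.25]).x
M=fk(D[3][0],k)[1].as_matrix()  # columns: local x,y,z ; tool = local perm
# tool frame = r*A
T=np.array([[.043,.9963,-.0747],[.4992,-.0862,-.8622],[-.8654,-.0003,-.501]])
A=R.from_matrix(M.T@T)
def ik(p,Rt,q0=None):
    best=None
    for s in range(12):
        x0=np.array(q0) if (q0 is not None and s==0) else np.random.default_rng(s).uniform(np.maximum(LO,-1.2),np.minimum(HI,1.4))
        f=lambda q:np.r_[(fk(q,k)[0]-p)*10,((fk(q,k)[1]*A).inv()*Rt).as_rotvec()]
        r=least_squares(f,np.clip(x0,LO+.01,HI-.01),bounds=(LO,HI))
        if best is None or r.cost<best.cost: best=r
        if best.cost<1e-7 and s>=0: break
    return best.x,best.cost
def frame(z,y):
    z=np.array(z,float);z/=np.linalg.norm(z);y=np.array(y,float);y-=z*(y@z);y/=np.linalg.norm(y);return R.from_matrix(np.c_[np.cross(y,z),y,z])
E
python3 - <<'E'
from kin import *
print(k,A.as_matrix().round(2),[np.abs(fk(q,k)[0]-p).max() for q,p in D])
dx=np.array([.9963,-.0854,0]);dy=np.array([.0854,.9963,0])
ck=np.array([.991,-.131,0]);cy=np.array([.131,.991,0])
for th in(0,30,45):
    z=-np.cos(np.radians(th))*dy-[0,0,np.sin(np.radians(th))]
    for h in(.15,.25):
        for s in(1,-1): 
            g=np.array([.488,-.368,h])+.019*z;print("dock",th,h,s,*ik(g,frame(z,s*dx)))
for c in([.599,.335],[.518,.346],[.437,.3565]):
    for h in(.11,.24):
        for s in(1,-1):
            print("pot",c,h,s,*ik(np.r_[c,h]+.019*cy,frame(cy,s*ck)))
b=np.array([.415,.91,0]);n=np.array([-.91,.415,0])
for th in(0,30,45):
    z=np.sin(np.radians(th))*b-[0,0,np.cos(np.radians(th))]
    for s in(1,-1):print("knife",th,s,*ik(np.array([.45,.0045,.015]),frame(z,s*n)))
E
```

```text
[0.2957 0.5218 0.4424 0.0695 0.1391 0.3308] [[ 0. -0.  1.]
 [-0.  1.  0.]
 [-1. -0.  0.]] [np.float64(0.0004238240796181625), np.float64(0.0002736534673134505), np.float64(0.00017710281186472665), np.float64(2.693193986968989e-05)]
dock 0 0.15 1 [-0.1219  0.975  -0.956  -1.9309 -1.42    0.0003] 0.006778798063013635
dock 0 0.15 -1 [-0.1219  0.9759 -0.9557 -1.9333 -1.42    3.14  ] 0.006771621354155231
dock 0 0.25 1 [-0.1219  0.691  -1.0168 -1.7073 -1.42    0.0005] 0.006778798058127739
dock 0 0.25 -1 [-0.1219  0.6921 -1.0166 -1.7105 -1.42    3.14  ] 0.006771621354155245
dock 30 0.15 1 [-0.1912  0.3909 -0.6114  0.3878 -1.0376  1.3618] 2.114483653597973e-24
dock 30 0.15 -1 [-0.1912  0.3908 -0.6115  0.3876 -1.0376 -1.7799] 1.1983386484870146e-27
dock 30 0.25 1 [-0.1912  0.2513 -0.5194  0.6193 -1.0376  1.3618] 1.3642553619762923e-20
dock 30 0.25 -1 [-0.1912  0.2513 -0.5195  0.6191 -1.0376 -1.7799] 8.868783734032167e-21
dock 45 0.15 1 [-0.2847  0.3053 -0.5445  0.5257 -0.7658  1.2929] 1.5207582338094923e-26
dock 45 0.15 -1 [-0.2847  0.3053 -0.5445  0.5256 -0.7658 -1.8488] 1.7757074087250315e-
[... 1163 characters left out ...]
pot [0.437, 0.3565] 0.24 1 [ 0.1012  0.3698 -1.03   -0.7148  1.4279  2.4672] 0.011677316424314244
pot [0.437, 0.3565] 0.24 -1 [ 0.1012  0.3698 -1.03   -0.7147  1.4278 -0.6744] 0.011683035706971184
knife 0 1 [ 0.01    0.2562 -0.6815  0.6331 -0.     -1.1328] 8.559878040782695e-23
knife 0 -1 [ 0.01    0.2563 -0.6814  0.6331  0.      2.0088] 4.5182447624439655e-20
knife 30 1 [-0.3657  0.2631 -0.823   0.4488  0.5225 -1.4989] 1.6545665656863512e-29
knife 30 -1 [-0.3657  0.2631 -0.8229  0.4489  0.5226  1.6427] 4.5091217752005865e-28
knife 45 1 [-0.5333  0.3993 -0.8099  0.4664  0.7799 -1.7192] 2.3372100270619765e-29
knife 45 -1 [-0.5333  0.3994 -0.8098  0.4666  0.7799  1.4223] 1.6539441141561219e-28
```

```bash
cat > kn.py <<'E'
from kin import *
def knife():
    c=ctrl.camera("top");np.savez("pics/t.npz",**c)
    p=cloud(c);m=(p[...,2]>.0135)&(p[...,2]<.04)&(p[...,0]>.36)&(p[...,0]<.58)&(p[...,1]>-.12)&(p[...,1]<.19)
    nn,kk,st,ce=cv2.connectedComponentsWithStats(m.astype(np.uint8));i=1+np.argmax(st[1:,4]);q=p[kk==i]
    d=np.linalg.svd(q[:,:2]-q[:,:2].mean(0),full_matrices=False)[2][0]
    h=q[q[:,2]>.0225][:,:2]
    if (q[:,:2].mean(0)-h.mean(0))@d<0:d=-d
    t=h@d;n=np.array([-d[1],d[0]]);w=h@n
    butt=d*t.min()+n*(w.min()+w.max())/2
    return d,butt,q
E
python3 - <<'E'
from kn import *
d,butt,q=knife();print(d,butt,len(q),np.ptp(q[:,:2]@d))
b=np.r_[d,0];n=np.array([-d[1],d[0],0]);th=np.radians(30)
z=np.sin(th)*b-[0,0,np.cos(th)];Rt=frame(z,-n)
g=np.r_[butt+d*.055,0]+[.001,-.001,0]  # mean with scene view bias
print("target",g)
print("above",rel(g+[0,0,.014]-z*.15,Rt),"grasp rel from above is tool z",.15/.4, ik(g+[0,0,.014],Rt),ik(g+[0,0,.014]-z*.15,Rt))
p=cloud(dict(np.load("pics/top0.npz")))
for u0,u1,v0,v1 in((190,232,255,298),(282,305,260,284)):
    s=p[v0:v1,u0:u1].reshape(-1,3);s=s[s[:,2]>.012];print("obst",s.min(0),s.max(0))
E
```

```text
[0.4205 0.9073] [ 0.4284 -0.0388] 573 0.19305220956626698
target [0.4526 0.0101 0.    ]
above [ 0.9216 -0.2249 -0.4312  0.0641  0.9885  0.2368] grasp rel from above is tool z 0.37499999999999994 (array([-0.3504,  0.2619, -0.8287,  0.432 ,  0.5216,  1.6674]), np.float64(1.0001889850468697e-29)) (array([-0.5344,  0.0817, -0.657 ,  0.8899,  0.5207,  1.4551]), np.float64(4.691633772103854e-19))
obst [0.2496 0.0656 0.012 ] [0.3344 0.1521 0.0439]
obst [ 0.2794 -0.1478  0.0226] [ 0.3293 -0.0964  0.0525]
```

Emit:
move_arm:
  steps:
    - [0.922,-0.225,-0.431,0.064,0.988,0.237]
    - [0.922,-0.225,-0.431,0.064,0.988,0.237]
    - [0.922,-0.225,-0.431,0.064,0.988,0.237]
    - [0.922,-0.225,-0.431,0.064,0.988,0.237]
    - [0.922,-0.225,-0.431,0.064,0.988,0.237]
    - [0.922,-0.225,-0.431,0.064,0.988,0.237]
    - [0.922,-0.225,-0.431,0.064,0.988,0.237]
    - [0.922,-0.225,-0.431,0.064,0.988,0.237]
    - [0.922,-0.225,-0.431,0.064,0.988,0.237]
    - [0.922,-0.225,-0.431,0.064,0.988,0.237]
    - [0.922,-0.225,-0.431,0.064,0.988,0.237]
    - [0.922,-0.225,-0.431,0.064,0.988,0.237]
  claw: 0.2
  force: 100

```text
time: 8.88
eef_pos: [0.4208, -0.0573, 0.1435]
ee_rot: [-0.138, 0.814, 0.521, 0.217]
wrist_force: [0.9, -0.0, -0.9]
gripper_width: 0.0513
grip_force: 0.0
```

```bash
cat >> kn.py <<'E'
def tgt(d,butt):
    b=np.r_[d,0];n=np.array([-d[1],d[0],0]);th=np.radians(30)
    z=np.sin(th)*b-[0,0,np.cos(th)];return np.r_[butt+d*.055,0]+[.001,-.001,0],frame(z,-n),z
E
python3 - <<'E'
from kn import *
s=ctrl.observe();print(s["eef_pos"],s["joints"],s["gripper_width"])
c=ctrl.camera("wrist");cv2.imwrite("pics/w3.png",c["color"])
K,W=c["camera_matrix"],c["world_to_cam"]
d,butt,q=np.array([.4205,.9073]),np.array([.4284,-.0388]),0
g,Rt,z=tgt(d,butt);print(rel(g+[0,0,.014],Rt))
p=cloud(c);m=(p[...,2]>.0135)&(p[...,2]<.035)&(p[...,0]>.40)&(p[...,0]<.56)&(p[...,1]>-.10)&(p[...,1]<.19)
nn,kk,st,ce=cv2.connectedComponentsWithStats(m.astype(np.uint8));q=p[kk==1+np.argmax(st[1:,4])]
n=np.array([-d[1],d[0]]);t=(q[:,:2]-butt)@d;w=(q[:,:2]-butt)@n
for a in np.arange(-.01,.2,.02):
    e=(t>a)&(t<a+.02)
    if e.sum()>20:print(a.round(3),e.sum(),"w",w[e].min().round(4),w[e].max().round(4),"z",np.median(q[e,2]).round(4))
print(t.min(),t.max())
E
```

```text
[ 0.4208 -0.0573  0.1435] [-0.5314  0.0727 -0.6653  0.888   0.518   1.4562] 0.051327090798318147
[0.0003 0.0015 0.3731 0.0001 0.0018 0.0018]
-0.01 392 w -0.0103 0.0123 z 0.0252
0.01 690 w -0.0112 0.0126 z 0.0256
0.03 650 w -0.0113 0.0119 z 0.0257
0.05 618 w -0.0114 0.012 z 0.0257
0.07 594 w -0.0124 0.0115 z 0.0257
0.09 528 w -0.0153 0.0136 z 0.0244
0.11 671 w -0.0155 0.0138 z 0.0186
0.13 643 w -0.0156 0.0139 z 0.0185
0.15 559 w -0.0166 0.0133 z 0.0186
0.17 322 w -0.0045 0.0126 z 0.0186
0.19 44 w -0.0016 0.0137 z 0.0183
-0.0015226354939659296 0.19318075251466119
```

View pics/w3.png

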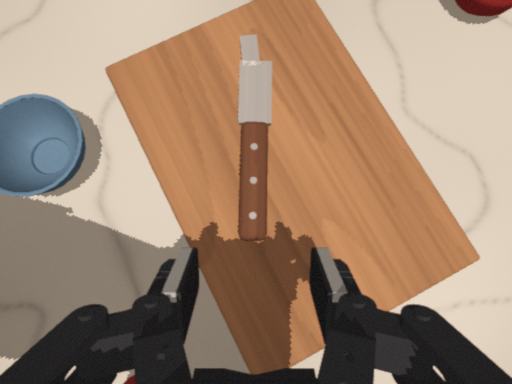

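The wrist view shows the knife centred between the open fingers, handle (253,240)→(255,122), blade tip (249,37). That agrees with the measured pose, so I'm descending.

Emit:
move_arm:
  steps:
    - [0,0,0.14,0,0,0]
    - [0,0,0.25,0,0,0]
    - [0,0,0.33,0,0,0]
    - [0,0,0.365,0,0,0]
    - [0,0,0.373,0,0,0]
    - [0,0,0.373,0,0,0]

```text
time: 9.68
eef_pos: [0.4516, 0.0103, 0.0138]
ee_rot: [-0.139, 0.814, 0.521, 0.217]
wrist_force: [1.3, -0.4, 0.8]
gripper_width: 0.0513
grip_force: 0.0
```

Emit:
move_arm:
  steps:
    - [0,0,0,0,0,0]
    - [0,0,0,0,0,0]
    - [0,0,0,0,0,0]
    - [0,0,0,0,0,0]
    - [0,0,0,0,0,0]
  claw: -1
  force: 100

```text
time: 10.3
eef_pos: [0.452, 0.0095, 0.0144]
ee_rot: [-0.138, 0.814, 0.52, 0.218]
wrist_force: [-3.6, -2.0, 7.3]
gripper_width: 0.0213
grip_force: 98.3
```

Emit:
move_arm:
  steps:
    - [0.05,0,-0.087,0,0,0]
    - [0.15,0,-0.26,0,0,0]
    - [0.25,0,-0.433,0,0,0]
    - [0.25,0,-0.433,0,0,0]
    - [0.25,0,-0.433,0,0,0]

```text
time: 10.92
eef_pos: [0.4535, 0.0094, 0.2165]
ee_rot: [-0.136, 0.814, 0.521, 0.219]
wrist_force: [-0.0, -1.1, -2.0]
gripper_width: 0.0217
grip_force: 98.7
```

Run:
```python
from kn import *
s=ctrl.observe();print(s["time"],s["eef_pos"],s["gripper_width"],s["grip_force"])
c=ctrl.camera("wrist");cv2.imwrite("pics/w4.png",c["color"]);p=cloud(c)
r=rot(s);q=(p.reshape(-1,3)-s["eef_pos"])@r.as_matrix()  # tool frame
# knife blade points: bright
col=c["color"].reshape(-1,3).astype(int)
th=np.radians(30);
# knife-aligned frame: bb forward, nn=tool y, up
bb=np.array([-(-1)*np.cos(th)*0+np.cos(th),0,np.sin(th)]);uu=np.array([np.sin(th),0,-np.cos(th)])
t=q@bb;w=q[:,1];h=q@uu
e=(abs(h-.0)<.03)&(abs(w)<.03)&(t>.012)&(t<.2)
for a in np.arange(.01,.16,.015):
    i=e&(t>a)&(t<a+.015)
    if i.sum()>10:print(a.round(3),i.sum(),"w",w[i].min().round(4),w[i].max().round(4),"h",np.median(h[i]).round(4),col[i].mean(0).round())
print("tip",np.percentile(t[e],99.8))
dx=np.array([.9963,-.0854,0]);dy=np.array([.0854,.9963,0]);z=-np.cos(th)*dy-[0,0,np.sin(th)]
Rt=frame(z,dx);print(rel([.488,-.368+.0,.27],Rt))
```

```text
10.925 [0.4535 0.0094 0.2165] 0.02171751053432143 98.67746935720788
0.01 1475 w -0.0122 0.0118 h 0.0113 [ 55.  76. 118.]
0.025 1626 w -0.012 0.0117 h 0.0113 [ 55.  76. 118.]
0.04 1409 w -0.015 0.0151 h 0.0099 [ 91. 107. 137.]
0.055 1717 w -0.0149 0.0151 h 0.0041 [155. 166. 178.]
0.07 1638 w -0.0148 0.0152 h 0.0042 [155. 165. 177.]
0.085 1576 w -0.0147 0.0154 h 0.0042 [154. 165. 177.]
0.1 1332 w -0.0147 0.0154 h 0.0042 [157. 168. 180.]
0.115 761 w -0.0141 0.0036 h 0.0043 [152. 163. 174.]
0.13 411 w -0.0147 0.0015 h 0.0042 [149. 160. 173.]
tip 0.13817870846186148
[-0.6421  0.4784 -0.5273 -0.062  -0.9871 -0.2379]
```

View pics/w4.png

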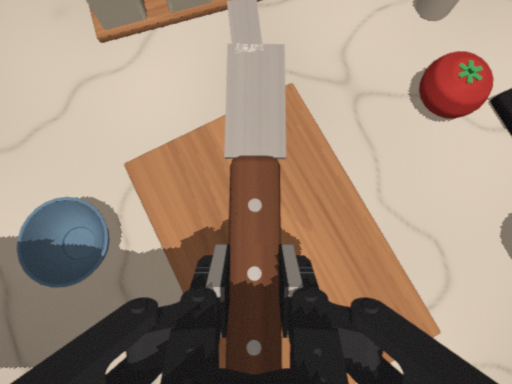

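Emit:
move_arm:
  steps:
    - [-0.58,0.478,-0.635,-0.062,-0.987,-0.238]
    - [-0.58,0.478,-0.635,-0.062,-0.987,-0.238]
    - [-0.58,0.478,-0.635,-0.062,-0.987,-0.238]
    - [-0.58,0.478,-0.635,-0.062,-0.987,-0.238]
    - [-0.58,0.478,-0.635,-0.062,-0.987,-0.238]
    - [-0.58,0.478,-0.635,-0.062,-0.987,-0.238]
    - [-0.58,0.478,-0.635,-0.062,-0.987,-0.238]
    - [-0.58,0.478,-0.635,-0.062,-0.987,-0.238]
    - [-0.58,0.478,-0.635,-0.062,-0.987,-0.238]
    - [-0.58,0.478,-0.635,-0.062,-0.987,-0.238]
    - [-0.58,0.478,-0.635,-0.062,-0.987,-0.238]
    - [-0.58,0.478,-0.635,-0.062,-0.987,-0.238]

```text
time: 12.48
eef_pos: [0.4878, -0.3679, 0.3188]
ee_rot: [0.337, 0.638, 0.586, -0.368]
wrist_force: [-0.7, -0.3, 0.2]
gripper_width: 0.0209
grip_force: 98.8
```

```bash
cat > ins.py <<'E'
from kn import *
th=np.radians(30)
dx=np.array([.9963,-.0854,0]);dy=np.array([.0854,.9963,0]);zt=-np.cos(th)*dy-[0,0,np.sin(th)];Rd=frame(zt,dx)
def look(name):
    s=ctrl.observe();print(s["time"],s["eef_pos"],s["gripper_width"],s["grip_force"],s["wrist_force"])
    c=ctrl.camera("wrist");cv2.imwrite(f"pics/{name}.png",c["color"]);np.savez(f"pics/{name}.npz",**c);p=cloud(c)
    q=(p.reshape(-1,3)-s["eef_pos"])@rot(s).as_matrix();col=c["color"].reshape(-1,3).astype(int)
    bb=np.array([np.cos(th),0,np.sin(th)]);uu=np.array([np.sin(th),0,-np.cos(th)])
    t=q@bb;w=q[:,1];h=q@uu;e=(h>-.015)&(h<.02)&(abs(w)<.03)&(t>.012)&(t<.16)
    for a in np.arange(.01,.14,.03):
        i=e&(t>a)&(t<a+.03)
        if i.sum()>10:print(a.round(3),i.sum(),"w",w[i].min().round(4),w[i].max().round(4),"h",np.median(h[i]).round(4))
    print("tip",np.percentile(t[e],99.5));return c,p
E
python3 - <<'E'
from ins import *
c,p=look("w5");print(rot(ctrl.observe()).as_matrix())
print(rel([.4881,-.3707,.27],Rd))
E
```

```text
12.475 [ 0.4878 -0.3679  0.3188] 0.020948307337395333 98.76261234283447 [-0.661  -0.265   0.2476]
0.01 3128 w -0.0121 0.0119 h 0.0116
0.04 3142 w -0.0149 0.0152 h 0.0047
0.07 3211 w -0.0147 0.0155 h 0.0045
0.1 2092 w -0.0145 0.0152 h 0.0046
0.13 401 w -0.0151 0.0016 h 0.0046
tip 0.13697322756605548
[[ 0.0424  0.9963 -0.0747]
 [ 0.5    -0.0859 -0.8617]
 [-0.865  -0.0008 -0.5018]]
[ 0.1022  0.0016  0.0673 -0.0005 -0.0013  0.0003]
```

View pics/w5.png

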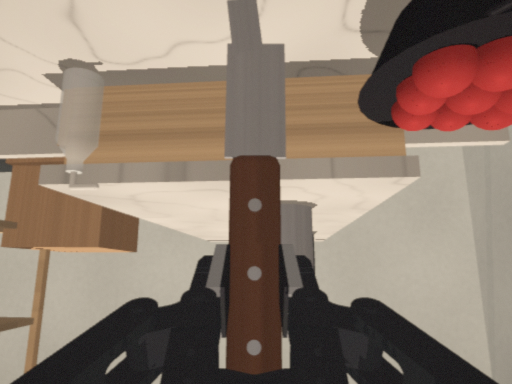

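The view shows the knife still square in the grip, blade down past (255,100). The dock is below the frame, so I'll go by the measured slot position and watch the force.

Emit:
move_arm:
  steps:
    - [0.05,0,0.035,0,0,0]
    - [0.102,0.0015,0.067,0,0,0]
    - [0.102,0.0015,0.067,0,0,0]
    - [0.14,0.0015,0.091,0,0,0]
    - [0.14,0.0015,0.091,0,0,0]

```text
time: 13.15
eef_pos: [0.4875, -0.3709, 0.2517]
ee_rot: [0.337, 0.638, 0.587, -0.369]
wrist_force: [0.4, -0.1, -0.6]
gripper_width: 0.0224
grip_force: 66.1
```

Run:
```python
from ins import *
s=ctrl.observe();print(s["eef_pos"],s["wrist_force"],rel([.488,-.3712,.252],Rd))
c=ctrl.camera("scene");K=c["camera_matrix"];W=c["world_to_cam"]
def px(P):
    q=W[:3,:3]@P+W[:3,3];return (K@q/q[2])[:2]
print("slot px",px(np.array([.4883,-.368,.105])))
cv2.imwrite("pics/s6.png",cv2.resize(c["color"][50:170,140:280],None,fx=5,fy=5,interpolation=cv2.INTER_CUBIC))
```

```text
[ 0.4875 -0.3709  0.2517] [ 0.4416 -0.086  -0.6344] [-0.0009  0.0013  0.0001 -0.0009 -0.001   0.0017]
slot px [190.0572 107.8314]
```

View pics/s6.png

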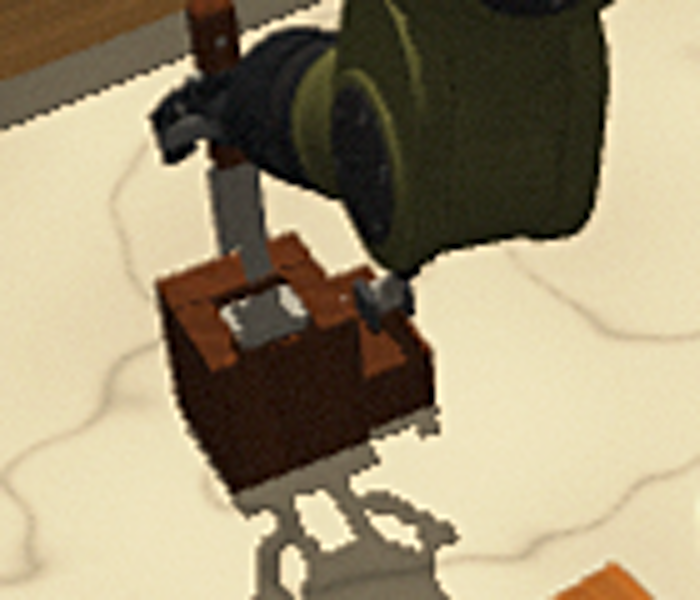

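The crop shows the blade going down at the slot beside the open jaw, blade bottom (258,275), jaw (265,315). Grip force has dropped to 66 N, so I'm checking for slip.

Emit:
move_arm:
  steps:
    - [0,0,0,0,0,0]
    - [0,0,0,0,0,0]
    - [0,0,0,0,0,0]
    - [0,0,0,0,0,0]
  claw: -1
  force: 100

```text
time: 13.7
eef_pos: [0.4878, -0.3707, 0.2515]
ee_rot: [0.337, 0.638, 0.587, -0.369]
wrist_force: [0.4, 0.6, 0.2]
gripper_width: 0.021
grip_force: 101.7
```

Run:
```python
from ins import *
look("w6")
```

```text
13.7 [ 0.4878 -0.3707  0.2515] 0.021023155291456284 101.67215466499329 [0.4047 0.5704 0.1977]
0.01 3119 w -0.0122 0.0118 h 0.0116
0.04 3147 w -0.0149 0.0152 h 0.0047
0.07 3217 w -0.0148 0.0155 h 0.0045
0.1 2099 w -0.0146 0.0152 h 0.0046
0.13 1338 w -0.03 0.03 h -0.0076
tip 0.14715452997015155
```

Emit:
move_arm:
  steps:
    - [0.022,0,0.0125,0,0,0]
    - [0.043,0,0.025,0,0,0]
    - [0.065,0,0.0377,0,0,0]
    - [0.065,0,0.0377,0,0,0]

```text
time: 14.25
eef_pos: [0.4869, -0.3706, 0.2198]
ee_rot: [0.336, 0.637, 0.587, -0.369]
wrist_force: [-0.3, -0.5, -1.4]
gripper_width: 0.0212
grip_force: 101.7
```

Emit:
move_arm:
  steps:
    - [0.022,0,0.0125,0,0,0]
    - [0.043,0,0.025,0,0,0]
    - [0.065,0,0.0377,0,0,0]
    - [0.086,0,0.05,0,0,0]
    - [0.108,0,0.0627,0,0,0]
    - [0.108,0,0.0627,0,0,0]

```text
time: 15.0
eef_pos: [0.4869, -0.3707, 0.1702]
ee_rot: [0.336, 0.637, 0.587, -0.369]
wrist_force: [-0.0, 0.1, -1.2]
gripper_width: 0.0215
grip_force: 101.7
```

Run:
```python
from ins import *
look("w7")
```

```text
15.0 [ 0.4869 -0.3707  0.1702] 0.02153350069393646 101.71384505345486 [-0.0426  0.0925 -1.2053]
0.01 3117 w -0.0122 0.0118 h 0.0116
0.04 5395 w -0.03 0.0299 h 0.0052
0.07 72 w -0.0214 0.023 h -0.0033
tip 0.07047860178817314
```

Emit:
move_arm:
  steps:
    - [0.015,0,0.0085,0,0,0]
    - [0.028,0,0.016,0,0,0]
    - [0.035,0,0.02,0,0,0]
    - [0.035,0,0.02,0,0,0]

```text
time: 15.55
eef_pos: [0.4874, -0.3707, 0.1551]
ee_rot: [0.337, 0.638, 0.587, -0.369]
wrist_force: [0.3, 0.3, -0.7]
gripper_width: 0.0209
grip_force: 102.1
```

Emit:
move_arm:
  steps:
    - [0.003,0,0.0017,0,0,0]
    - [0.0055,0,0.003,0,0,0]
    - [0.0055,0,0.003,0,0,0]

```text
time: 15.92
eef_pos: [0.4876, -0.371, 0.155]
ee_rot: [0.338, 0.637, 0.586, -0.37]
wrist_force: [-2.9, 6.8, 10.3]
gripper_width: 0.0212
grip_force: 103.2
```

Emit:
move_arm:
  steps:
    - [0,0,0,0,0,0]
    - [0,0,0,0,0,0]
    - [0,0,0,0,0,0]
    - [0,0,-0.1,0,0,0]
    - [0,0,-0.25,0,0,0]
    - [0,0,-0.4,0,0,0]
    - [0,0,-0.4,0,0,0]
    - [0,0,-0.4,0,0,0]
  claw: 0.3

```text
time: 16.92
eef_pos: [0.4996, -0.2326, 0.2322]
ee_rot: [0.337, 0.638, 0.587, -0.368]
wrist_force: [-0.3, -0.6, -0.7]
gripper_width: 0.0555
grip_force: 0.0
```

Run:
```python
from ins import *
s=ctrl.observe();print(s["time"],s["eef_pos"])
c=ctrl.camera("wrist");p=cloud(c);cv2.imwrite("pics/w8.png",c["color"])
m=(p[...,0]>.45)&(p[...,0]<.53)&(p[...,1]>-.41)&(p[...,1]<-.34)&(p[...,2]>.115)
q=p[m];print(len(q),q.min(0),q.max(0),np.median(q,0))
for a in np.arange(.11,.22,.02):
    e=q[(q[:,2]>a)&(q[:,2]<a+.02)];print(a.round(2),len(e),np.median(e,0) if len(e) else 0)
# target: above lever, pushing from +y side, tool down
Rt=frame([0,0,-1],dx);print(rel(np.array([.4035,-.359,.22])+.085*dy,Rt))
```

```text
16.925 [ 0.4996 -0.2326  0.2322]
2875 [ 0.4766 -0.3655  0.1151] [ 0.501  -0.3503  0.2096] [ 0.4894 -0.355   0.1653]
0.11 416 [ 0.489  -0.3573  0.1226]
0.13 569 [ 0.4891 -0.3563  0.1401]
0.15 587 [ 0.4893 -0.355   0.16  ]
0.17 635 [ 0.4895 -0.3538  0.1799]
0.19 668 [ 0.4895 -0.3531  0.2004]
0.21 0 0
[-0.0344 -0.2109  0.1202 -0.0017  0.6656  0.001 ]
```

Emit:
move_arm:
  steps:
    - [-0.034,-0.211,0.12,0,0.666,0]
    - [-0.034,-0.211,0.12,0,0.666,0]
    - [-0.034,-0.211,0.12,0,0.666,0]
    - [-0.034,-0.211,0.12,0,0.666,0]
    - [-0.034,-0.211,0.12,0,0.666,0]
    - [-0.034,-0.211,0.12,0,0.666,0]
    - [-0.034,-0.211,0.12,0,0.666,0]
    - [-0.034,-0.211,0.12,0,0.666,0]
  claw: -1

```text
time: 17.98
eef_pos: [0.4102, -0.2739, 0.2198]
ee_rot: [-0.001, 0.737, 0.676, -0.001]
wrist_force: [0.2, 0.1, 0.6]
gripper_width: -0.0002
grip_force: 0.0
```

Emit:
move_arm:
  steps:
    - [0,0,0.15,0,0,0]
    - [0,0,0.31,0,0,0]
    - [0,0,0.31,0,0,0]
    - [0,0,0.31,0,0,0]
    - [-0.06,0,0.31,0,0,0]
    - [-0.1,0,0.31,0,0,0]
    - [-0.13,0,0.31,0,0,0]
    - [-0.16,0,0.31,0,0,0]
    - [-0.18,0,0.31,0,0,0]
    - [-0.2,0,0.31,0,0,0]
    - [-0.21,0,0.31,0,0,0]
    - [-0.21,0,0.31,0,0,0]

```text
time: 19.48
eef_pos: [0.4036, -0.3577, 0.0965]
ee_rot: [-0.001, 0.737, 0.676, -0.001]
wrist_force: [0.7, 0.4, 0.2]
gripper_width: -0.0003
grip_force: 0.3
```

Emit:
move_arm:
  steps:
    - [-0.008,0,0,0,0,0]
    - [-0.015,0,0,0,0,0]
    - [-0.015,0,0,0,0,0]

```text
time: 19.85
eef_pos: [0.4029, -0.3633, 0.0966]
ee_rot: [-0.001, 0.736, 0.676, -0.001]
wrist_force: [0.1, 1.5, -1.0]
gripper_width: 0.0003
grip_force: 0.7
```

Emit:
move_arm:
  steps:
    - [-0.01,0,0,0,0,0]
    - [-0.018,0,0,0,0,0]
    - [-0.018,0,0,0,0,0]

```text
time: 20.23
eef_pos: [0.4025, -0.3698, 0.0966]
ee_rot: [-0.002, 0.736, 0.677, -0.0]
wrist_force: [0.2, 5.0, 0.1]
gripper_width: 0.0001
grip_force: 2.4
```

Emit:
move_arm:
  steps:
    - [-0.01,0,0,0,0,0]
    - [-0.01,0,0,0,0,0]
    - [-0.01,0,0,0,0,0]

```text
time: 20.6
eef_pos: [0.4024, -0.3704, 0.0964]
ee_rot: [-0.004, 0.736, 0.677, 0.002]
wrist_force: [1.3, 15.3, 5.2]
gripper_width: 0.0004
grip_force: 7.8
```

Emit:
move_arm:
  steps:
    - [0.05,0,0,0,0,0]
    - [0.1,0,0,0,0,0]
    - [0.15,0,-0.15,0,0,0]
    - [0.15,0,-0.3,0,0,0]
    - [0.15,0,-0.5,0,0,0]
    - [0.15,0,-0.5,0,0,0]
    - [0.15,0,-0.5,0,0,0]

```text
time: 21.48
eef_pos: [0.4088, -0.3151, 0.2986]
ee_rot: [0.001, 0.736, 0.677, -0.001]
wrist_force: [-0.2, 0.1, -0.5]
gripper_width: -0.0002
grip_force: 0.0
```

Run:
```python
from ins import *
s=ctrl.observe();print(s["time"],s["eef_pos"],s["joints"])
for nm in ("wrist","top","scene"):
    c=ctrl.camera(nm);p=cloud(c)
    if nm=="scene":np.savez("pics/s9.npz",**c)
    if nm=="top":np.savez("pics/t9.npz",**c)
    m=(p[...,0]>.45)&(p[...,0]<.53)&(p[...,1]>-.41)&(p[...,1]<-.33)&(p[...,2]>.115)&(p[...,2]<.25);q=p[m]
    if len(q):print(nm,"knife",len(q),q.min(0),q.max(0))
    m=(p[...,0]>.385)&(p[...,0]<.42)&(p[...,1]>-.43)&(p[...,1]<-.29)&(p[...,2]>.1)&(p[...,2]<.135);q=p[m]
    if len(q):print(nm,"ball",len(q),np.median(q,0))
ck=np.array([.991,-.131,0]);cy=np.array([.131,.991,0])
# utensil approach plan
for nm,c in dict(far=[.6,.337],mid=[.5195,.348]).items():
  for h in(.112,.22,.235):
    for back in(0,.09,.14):
      print(nm,h,back,*[np.r_[ik(np.r_[c,h]+cy*(.019-back),frame(cy,s*ck),[.05,1,-.8,-1.8,1.39,0 if s<0 else 3.13])].round(3) for s in(1,-1)])
```

```text
21.475 [ 0.4088 -0.3151  0.2986] [-0.6555  0.1342 -0.1213  1.3136 -0.0018  0.9996]
wrist knife 1992 [ 0.475  -0.3797  0.1151] [ 0.4991 -0.3612  0.2121]
wrist ball 251 [ 0.4008 -0.3885  0.1143]
top knife 194 [ 0.4763 -0.3782  0.1152] [ 0.4996 -0.3604  0.2124]
top ball 12 [ 0.397  -0.3864  0.1044]
scene knife 258 [ 0.4773 -0.383   0.1158] [ 0.5035 -0.3598  0.2121]
scene ball 46 [ 0.4043 -0.3916  0.1146]
far 0.112 0 [ 0.05   1.042 -0.751 -1.791  1.39   3.14   0.   ] [ 0.05   1.042 -0.751 -1.793  1.39   0.     0.   ]
far 0.112 0.09 [-0.104  1.054 -0.836 -1.892  1.45  -3.14   0.005] [-0.104  1.053 -0.837 -1.889  1.45  -0.     0.005]
far 0.112 0.14 [-0.201  1.173 -0.022  1.947  1.45  -0.     0.001] [-0.201  1.172 -0.022  1.945  1.45  -3.14   0.001]
far 0.22 0 [ 0.05   0.784 -0.826 -1.608  1.39   3.14   0.   ] [ 0.05   0.785 -0.826 -1.61   1.39   0.     0.   ]
far 0.22 0.09 [-0.104  0.778 -0.916 -1.696  1.45  -3.14   0.005] [-0.104  0.777 -0.916 -1.693  1.45  -0.     0.005]
far 0.22 0.14 [-0.201  0.999 -0.083  2.06   1.45  -0.     0.001] [-0.201  0.999 -0.083  2.059  1.45  -3.14   0.001]
fa
[... 686 characters left out ...]
 0.001]
mid 0.22 0 [ 0.081  0.778 -1.005 -1.781  1.358  3.14   0.   ] [ 0.081  0.779 -1.005 -1.783  1.358  0.     0.   ]
mid 0.22 0.09 [-0.099  0.463 -1.03  -0.853  1.45   2.503  0.005] [-0.099  0.463 -1.03  -0.853  1.45  -0.639  0.005]
mid 0.22 0.14 [-0.213  0.912 -0.325  1.905  1.45  -0.     0.001] [-0.213  0.911 -0.325  1.903  1.45  -3.14   0.001]
mid 0.235 0 [ 0.081  0.734 -1.011 -1.744  1.358  3.14   0.   ] [ 0.081  0.735 -1.011 -1.746  1.358  0.     0.   ]
mid 0.235 0.09 [-0.099  0.424 -1.03  -0.828  1.45   2.517  0.005] [-0.099  0.424 -1.03  -0.828  1.45  -0.625  0.005]
mid 0.235 0.14 [-0.213  0.886 -0.33   1.926  1.45  -0.     0.001] [-0.213  0.886 -0.33   1.925  1.45  -3.14   0.001]
```

```bash
cat > pl.py <<'E'
from kin import *
Z=np.array([0,0,1.]);H=np.array([.131,.991,0]);H/=np.linalg.norm(H)
def rpot(s,th=30,Hh=H):
    t=np.radians(th);return frame(np.cos(t)*Hh-np.sin(t)*Z,s*np.cross(Z,Hh))
def rlay(phi,s,th=30):
    t=np.radians(th);b=np.array([np.cos(np.radians(phi)),np.sin(np.radians(phi)),0]);return frame(np.sin(t)*b-np.cos(t)*Z,s*np.cross(Z,b)),b
E
python3 - <<'E'
from pl import *
def show(n,p,Rt):
    q,c=ik(np.array(p),Rt);print(n,q.round(2),"" if c<1e-6 else "BAD %.1e"%c)
for th in(30,40):
  for nm,c in dict(far=[.6,.337],mid=[.5195,.348]).items():
    for h in(.125,.178,.30):show((th,nm,h),np.r_[c,h],rpot(1,th))
  show(("near",th),[.437,.3565,.13],rpot(1,th));show(("near",th),[.437,.3565,.3],rpot(1,th))
  for phi in(-100,-60,-7,30,60,90,120,172):
    for s in(1,):
        Rt,b=rlay(phi,s,th);show((th,"lay",phi),np.array([.475,.04,.016])-.07*b,Rt)
        Rt,b=rlay(phi+180,s,th);show((th,"regrasp to",phi+180),np.array([.475,.04,.016])-.02*b,Rt)
E
```

```text
(30, 'far', 0.125) [ 0.09  0.45 -0.58  0.17  1.   -1.14] 
(30, 'far', 0.178) [ 0.09  0.37 -0.54  0.29  1.   -1.14] 
(30, 'far', 0.3) [ 0.09  0.23 -0.41  0.56  1.   -1.14] 
(30, 'mid', 0.125) [ 0.13  0.34 -0.78  0.02  0.99 -1.08] 
(30, 'mid', 0.178) [ 0.13  0.25 -0.74  0.16  0.99 -1.08] 
(30, 'mid', 0.3) [ 0.13  0.08 -0.6   0.47  0.99 -1.08] 
('near', 30) [ 0.18  0.22 -0.98 -0.11  0.97 -1.  ] 
('near', 30) [ 0.18 -0.09 -0.77  0.4   0.97 -1.  ] 
(30, 'lay', -100) [ 0.48  0.59 -0.28  1.04 -0.41  2.3 ] 
(30, 'regrasp to', 80) [-0.31  0.37 -0.66  0.63  0.52 -1.73] 
(30, 'lay', -60) [ 0.6   0.31 -0.74  0.56 -0.52  1.66] 
(30, 'regrasp to', 120) [-0.21  0.6  -0.28  1.06  0.38 -2.38] 
(30, 'lay', -7) [ 0.29  0.03 -1.03  0.26 -0.21  0.41] BAD 2.8e-02
(30, 'regrasp to', 173) [ 0.03  0.76  0.    1.34  0.07 -3.01] 
(30, 'lay', 30) [-0.29  0.07 -1.03  0.24  0.38 -0.8 ] BAD 1.1e-02
(30, 'regrasp to', 210) [ 0.21  0.74 -0.03  1.3  -0.16  2.86] 
(30, 'lay', 60) [-0.43  0.24 -0.86  0.42  0.52 -1.46] 
(30, 'regrasp to', 240) [ 0.34  0.64 -0.2   1.14 -0.33  2.5 ] 
(30, 'lay', 90) [-0.39  0.47 -0.5   0.
[... 1057 characters left out ...]
0.39  0.59] BAD 7.4e-02
(40, 'regrasp to', 173) [ 0.02  0.92  0.21  1.55  0.09 -3.03] 
(40, 'lay', 30) [-0.46  0.16 -1.03  0.23  0.6  -1.01] BAD 3.0e-02
(40, 'regrasp to', 210) [ 0.23  0.89  0.16  1.51 -0.19  2.91] 
(40, 'lay', 60) [-0.55  0.32 -0.87  0.41  0.7  -1.61] 
(40, 'regrasp to', 240) [ 0.39  0.78 -0.05  1.32 -0.4   2.61] 
(40, 'lay', 90) [-0.47  0.58 -0.42  0.94  0.61 -2.16] 
(40, 'regrasp to', 270) [ 0.52  0.6  -0.37  0.99 -0.59  2.21] 
(40, 'lay', 120) [-0.32  0.79 -0.03  1.31  0.44 -2.54] 
(40, 'regrasp to', 300) [ 0.59  0.38 -0.76  0.49 -0.7   1.66] 
(40, 'lay', 172) [ 0.    1.01  0.4   1.65  0.09 -3.03] 
(40, 'regrasp to', 352) [ 0.33  0.09 -1.03  0.12 -0.32  0.46] BAD 4.6e-02
```

Run:
```python
from pl import *
Rt=rpot(-1);z=Rt.apply([0,0,1]);P=np.array([.5195,.349,.175])+.001*H
A=P-.12*z;print(A,rel([.48,-.02,.30],Rt),ik(A,Rt),ik(np.array([.48,-.02,.30]),Rt))
print("2nd shift (tool frame of Rt):",Rt.inv().apply(A-[.48,-.02,.30])/.4)
```

```text
[0.506 0.247 0.235] [ 0.748   0.119  -0.0114 -0.0184  0.6658  0.0254] (array([-0.079 ,  0.1916, -0.6087,  0.68  ,  1.0448,  1.6755]), np.float64(3.0479107595372955e-22)) (array([-0.602 ,  0.4339, -0.1709,  1.6318,  0.8818,  0.7768]), np.float64(4.8872639010013545e-30))
2nd shift (tool frame of Rt): [ 0.1944 -0.023   0.6616]
```

Emit:
move_arm:
  steps:
    - [0.748,0.119,-0.011,-0.018,0.666,0.025]
    - [0.748,0.119,-0.011,-0.018,0.666,0.025]
    - [0.748,0.119,-0.011,-0.018,0.666,0.025]
    - [0.748,0.119,-0.011,-0.018,0.666,0.025]
    - [0.748,0.119,-0.011,-0.018,0.666,0.025]
    - [0.748,0.119,-0.011,-0.018,0.666,0.025]
    - [0.748,0.119,-0.011,-0.018,0.666,0.025]
    - [0.748,0.119,-0.011,-0.018,0.666,0.025]
    - [0.748,0.119,-0.011,-0.018,0.666,0.025]
  claw: 0.2

```text
time: 22.75
eef_pos: [0.4809, -0.0208, 0.302]
ee_rot: [-0.328, 0.651, 0.572, 0.376]
wrist_force: [-0.6, -0.6, -0.0]
gripper_width: 0.0514
grip_force: 0.0
```

Emit:
move_arm:
  steps:
    - [0.194,-0.023,0.662,0,0,0]
    - [0.194,-0.023,0.662,0,0,0]
    - [0.194,-0.023,0.662,0,0,0]
    - [0.194,-0.023,0.662,0,0,0]
    - [0.194,-0.023,0.662,0,0,0]
    - [0.194,-0.023,0.662,0,0,0]
    - [0.194,-0.023,0.662,0,0,0]

```text
time: 23.62
eef_pos: [0.5069, 0.246, 0.2369]
ee_rot: [-0.328, 0.651, 0.572, 0.377]
wrist_force: [-0.2, -0.0, 0.3]
gripper_width: 0.0515
grip_force: 0.0
```

```bash
cat >> pl.py <<'E'
def handle(x0,x1,y0=.28,y1=.42,z0=.12,z1=.215,save=None):
    s=ctrl.observe();c=ctrl.camera("wrist");p=cloud(c)
    if save:cv2.imwrite(save,c["color"])
    m=(p[...,0]>x0)&(p[...,0]<x1)&(p[...,1]>y0)&(p[...,1]<y1)&(p[...,2]>z0)&(p[...,2]<z1)
    q=p[m];H2=np.array([.991,-.131]);u=q[:,:2]@H2;v=q[:,:2]@H[:2]
    for a in np.arange(z0,z1,.02):
        e=(q[:,2]>a)&(q[:,2]<a+.02)
        if e.sum()>10:
            um=(np.percentile(u[e],2)+np.percentile(u[e],98))/2;vm=np.percentile(v[e],10)+.009
            print(a.round(3),e.sum(),"width",np.ptp(np.percentile(u[e],[2,98])).round(4),"ctr",np.round(um*H2+vm*H[:2],4))
    print("zmax",np.percentile(q[:,2],99))
E
python3 - <<'E'
from pl import *
s=ctrl.observe();print(s["time"],s["eef_pos"],s["joints"],s["gripper_width"])
handle(.47,.56,save="pics/w10.png")
Rt=rpot(-1);P=np.array([.5195,.349,.175])+.001*H;print(rel(P,Rt))
E
```

```text
23.625 [0.5069 0.246  0.2369] [-0.0807  0.1842 -0.6101  0.6865  1.044   1.6707] 0.05146219247276656
0.12 291 width 0.0189 ctr [0.5175 0.3507]
0.14 336 width 0.0191 ctr [0.5178 0.3506]
0.16 396 width 0.0189 ctr [0.5177 0.3506]
0.18 471 width 0.019 ctr [0.5177 0.3505]
0.2 450 width 0.0185 ctr [0.5179 0.3517]
zmax 0.20460498240931868
[-0.002  -0.0041  0.3048  0.0012  0.0005  0.0016]
```

View pics/w10.png

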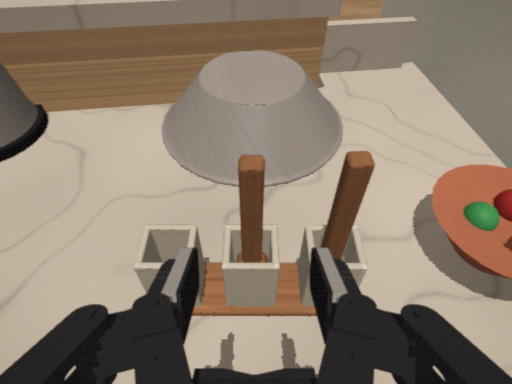

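The view shows the spoon handle (251,158–255) between the fingers, with the spatula to its right (345,200) clear of them. Advancing to grasp the spoon.

Emit:
move_arm:
  steps:
    - [-0.003,-0.008,0.14,0,0,0]
    - [-0.003,-0.008,0.24,0,0,0]
    - [-0.003,-0.008,0.308,0,0,0]
    - [-0.003,-0.008,0.308,0,0,0]
    - [-0.003,-0.008,0.308,0,0,0]

```text
time: 24.3
eef_pos: [0.5182, 0.3508, 0.1735]
ee_rot: [-0.329, 0.651, 0.571, 0.376]
wrist_force: [0.4, 0.1, 0.4]
gripper_width: 0.0512
grip_force: 0.0
```

Emit:
move_arm:
  steps:
    - [0,0,0,0,0,0]
    - [0,0,0,0,0,0]
    - [0,0,0,0,0,0]
    - [0,0,0,0,0,0]
    - [0,0,0,0,0,0]
  claw: -1
  force: 80

```text
time: 24.92
eef_pos: [0.518, 0.352, 0.174]
ee_rot: [-0.329, 0.65, 0.572, 0.377]
wrist_force: [0.2, -1.3, 4.6]
gripper_width: 0.0176
grip_force: 79.2
```

Run:
```python
from pl import *
s=ctrl.observe();print(s["eef_pos"],s["gripper_width"],s["grip_force"],s["wrist_force"])
r=rot(s)
print("up .13 tool:",r.inv().apply([0,0,.13])/.4)
# lay: head at TCP + ~.163 along b; lay grip TCP
Rl,b=rlay(-60,1)
up=s["eef_pos"]+[0,0,.13]
L=np.array([.475,.04,.0185])-.07*b
# knife-frame offset of midline above TCP in uu assumed .001..; lay TCP z: board .008+.009-.001
print("L",L,ik(L,Rl))
Lh=L+[0,0,.22]
d=r.inv().apply(Lh-up)/.4;a=(r.inv()*Rl).as_rotvec()/(np.pi/2);print("to above-lay from up:",d.round(3),a.round(3),"down tool",Rl.inv().apply([0,0,-.22])/.4,ik(Lh,Rl))
```

```text
[0.518 0.352 0.174] 0.0176130155322672 79.20280370861292 [ 0.2417 -1.3357  4.6019]
up .13 tool: [ 0.2816  0.0011 -0.1623]
L [0.44   0.1006 0.0185] (array([ 0.5989,  0.3077, -0.7418,  0.5648, -0.5219,  1.6578]), np.float64(1.3230902310039637e-27))
to above-lay from up: [-0.465 -0.112 -0.48 ] [ 0.122 -0.961 -0.445] down tool [ 0.275  -0.      0.4763] (array([ 0.5989,  0.0342, -0.4708,  1.1092, -0.5219,  1.6578]), np.float64(3.059204670451424e-26))
```

Emit:
move_arm:
  steps:
    - [0.09,0,-0.052,0,0,0]
    - [0.2,0,-0.115,0,0,0]
    - [0.281,0,-0.162,0,0,0]
    - [0.281,0,-0.162,0,0,0]
    - [0.281,0,-0.162,0,0,0]

```text
time: 25.55
eef_pos: [0.5164, 0.3518, 0.3013]
ee_rot: [-0.329, 0.652, 0.571, 0.375]
wrist_force: [0.1, 0.3, -0.9]
gripper_width: 0.0176
grip_force: 78.9
```

Emit:
move_arm:
  steps:
    - [-0.465,-0.112,-0.48,0.122,-0.961,-0.445]
    - [-0.465,-0.112,-0.48,0.122,-0.961,-0.445]
    - [-0.465,-0.112,-0.48,0.122,-0.961,-0.445]
    - [-0.465,-0.112,-0.48,0.122,-0.961,-0.445]
    - [-0.465,-0.112,-0.48,0.122,-0.961,-0.445]
    - [-0.465,-0.112,-0.48,0.122,-0.961,-0.445]
    - [-0.465,-0.112,-0.48,0.122,-0.961,-0.445]
    - [-0.465,-0.112,-0.48,0.122,-0.961,-0.445]
    - [-0.465,-0.112,-0.48,0.122,-0.961,-0.445]
    - [-0.465,-0.112,-0.48,0.122,-0.961,-0.445]
    - [-0.465,-0.112,-0.48,0.122,-0.961,-0.445]
    - [-0.465,-0.112,-0.48,0.122,-0.961,-0.445]

```text
time: 27.05
eef_pos: [0.4393, 0.0997, 0.2379]
ee_rot: [0.223, 0.484, 0.836, -0.13]
wrist_force: [0.6, -0.3, -0.5]
gripper_width: 0.0175
grip_force: 78.8
```

```bash
cat >> pl.py <<'E'
def inhand(s=None):
    s=ctrl.observe();c=ctrl.camera("wrist");p=cloud(c);sg=1
    q=(p.reshape(-1,3)-s["eef_pos"])@rot(s).as_matrix();t0=np.radians(30)
    bb=np.array([np.cos(t0),0,np.sin(t0)]);uu=np.array([np.sin(t0),0,-np.cos(t0)])
    best=None
    for S in(1,-1):
        B=bb*[S,1,1];U=uu*[S,1,1];t=q@B;w=q[:,1];h=q@U
        e=(abs(h)<.03)&(abs(w)<.03)&(t>.012)&(t<.25)
        if e.sum()<500: continue
        print("S",S,"end",np.percentile(t[e],99.7).round(4))
        for a in np.arange(.01,.2,.03):
            i=e&(t>a)&(t<a+.03)
            if i.sum()>20:print("  ",a.round(3),i.sum(),"w",np.percentile(w[i],[1,99]).round(4),"h",np.median(h[i]).round(4))
    return c
E
python3 - <<'E'
from pl import *
s=ctrl.observe();print(s["time"],s["eef_pos"],s["gripper_width"],s["grip_force"])
c=inhand();cv2.imwrite("pics/w11.png",c["color"])
Rl,b=rlay(-60,1);print(rel(np.array([.44,.1006,.238]),Rl))
E
```

```text
27.05 [0.4393 0.0997 0.2379] 0.01746303129804356 78.79829429090023
S 1 end 0.0212
   0.01 914 w [-0.0095  0.0096] h 0.0253
S -1 end 0.157
   0.01 853 w [-0.0096  0.0093] h 0.0087
   0.04 665 w [-0.0098  0.0096] h 0.0086
   0.07 475 w [-0.0098  0.0095] h 0.0085
   0.1 926 w [-0.0165  0.0166] h 0.008
   0.13 397 w [-0.0165  0.0163] h 0.0085
[ 0.0013  0.0026 -0.0003 -0.0015 -0.0003 -0.0011]
```

Emit:
move_arm:
  steps:
    - [0.08,0,0.14,0,0,0]
    - [0.15,0,0.26,0,0,0]
    - [0.22,0,0.381,0,0,0]
    - [0.255,0,0.4415,0,0,0]
    - [0.268,0,0.464,0,0,0]
    - [0.275,0,0.476,0,0,0]
    - [0.275,0,0.476,0,0,0]

```text
time: 27.98
eef_pos: [0.4395, 0.1007, 0.0188]
ee_rot: [0.224, 0.483, 0.836, -0.13]
wrist_force: [0.2, 0.0, -0.1]
gripper_width: 0.0172
grip_force: 78.8
```

Run:
```python
from pl import *
s=ctrl.observe();print(s["eef_pos"],s["wrist_force"])
Rl,b=rlay(-60,1);n=np.cross([0,0,1],b)
P=np.array([.475,.04,.0])
# regrasp heading to butt: b2=-b ; grasp at 118 from butt.
R2,b2=rlay(120,-1)
butt=s["eef_pos"]-b*.031; G=butt-b2*.118; G[2]=.0155
z2=R2.apply([0,0,1]);A=G-.13*z2
print("G",G,"A",A,ik(G,R2),ik(A,R2))
cur=rot(s)
out=s["eef_pos"]-.2*cur.apply([0,0,1]);print("out",out,"rel A from out (tool cur)",cur.inv().apply(A-out)/.4,(cur.inv()*R2).as_rotvec()/(np.pi/2))
```

```text
[0.4395 0.1007 0.0188] [ 0.2407  0.0336 -0.1191]
G [0.483  0.0254 0.0155] A [ 0.5155 -0.0309  0.1281] (array([-0.2054,  0.594 , -0.2849,  1.0591,  0.3821,  0.7701]), np.float64(4.0560315544407685e-18)) (array([-0.2833,  0.5534, -0.057 ,  1.3554,  0.3532,  0.6926]), np.float64(1.799293485017336e-19))
out [0.3896 0.1875 0.192 ] rel A from out (tool cur) [-0.4657 -0.      0.4535] [-0.0004  0.6669 -0.0002]
```

Emit:
move_arm:
  steps:
    - [0.0015,0,0.0025,0,0,0]
    - [0.0015,0,0.0025,0,0,0]

```text
time: 28.22
eef_pos: [0.4393, 0.1009, 0.0175]
ee_rot: [0.224, 0.483, 0.837, -0.13]
wrist_force: [-0.0, -0.2, 0.5]
gripper_width: 0.0175
grip_force: 78.8
```

Emit:
move_arm:
  steps:
    - [0,0,0,0,0,0]
    - [0,0,0,0,0,0]
    - [0,0,-0.1,0,0,0]
    - [0,0,-0.25,0,0,0]
    - [0,0,-0.4,0,0,0]
    - [0,0,-0.5,0,0,0]
    - [0,0,-0.5,0,0,0]
    - [0,0,-0.5,0,0,0]
  claw: 0.2

```text
time: 29.22
eef_pos: [0.3887, 0.187, 0.1893]
ee_rot: [0.224, 0.482, 0.837, -0.131]
wrist_force: [-0.6, 0.6, -0.1]
gripper_width: 0.0513
grip_force: 0.0
```

Emit:
move_arm:
  steps:
    - [-0.466,0,0.454,0,0.667,0]
    - [-0.466,0,0.454,0,0.667,0]
    - [-0.466,0,0.454,0,0.667,0]
    - [-0.466,0,0.454,0,0.667,0]
    - [-0.466,0,0.454,0,0.667,0]
    - [-0.466,0,0.454,0,0.667,0]
    - [-0.466,0,0.454,0,0.667,0]
    - [-0.466,0,0.454,0,0.667,0]

```text
time: 30.22
eef_pos: [0.5137, -0.0328, 0.123]
ee_rot: [-0.227, 0.485, 0.835, 0.128]
wrist_force: [-0.5, -0.2, 0.2]
gripper_width: 0.0514
grip_force: 0.0
```

```bash
cat >> pl.py <<'E'
def flat(phi,save=None):
    "measure utensil lying near board centre; returns butt, axis b(head->butt dir)"
    s=ctrl.observe();c=ctrl.camera("wrist");p=cloud(c)
    if save:cv2.imwrite(save,c["color"])
    m=(p[...,2]>.0145)&(p[...,2]<.04)&(p[...,0]>.38)&(p[...,0]<.6)&(p[...,1]>-.12)&(p[...,1]<.2)
    nn,kk,st,ce=cv2.connectedComponentsWithStats(m.astype(np.uint8));q=p[kk==1+np.argmax(st[1:,4])]
    a=np.radians(phi);d=np.array([np.cos(a),np.sin(a)])
    for _ in range(3):
        n=np.array([-d[1],d[0]]);t=q[:,:2]@d;w=q[:,:2]@n
        hb=t>t.max()-.12  # handle part (butt side)
        T,W=[],[]
        for x in np.arange(t.max()-.115,t.max()-.01,.01):
            e=(t>x)&(t<x+.01)
            if e.sum()>20:T.append(x+.005);W.append((np.percentile(w[e],2)+np.percentile(w[e],98))/2)
        f=np.polyfit(T,W,1);d=d+n*f[0];d/=np.linalg.norm(d)
    n=np.array([-d[1],d[0]]);t=q[:,:2]@d;w=q[:,:2]@n
    butt=d*np.percentile(t,99.8)+n*np.mean(W);print("t",s["time"],"eef",s["eef_pos"],"d",d,"az",np.degrees(np.arctan2(d[1],d[0])),"butt",butt,"len",np.ptp(t),"z",np.percentile(q[:,2],[50,90]))
    return butt,d
E
python3 - <<'E'
from pl import *
butt,d=flat(120,"pics/w12.png")
az=np.degrees(np.arctan2(d[1],d[0]));R2,b2=rlay(az,-1)
G=np.r_[butt-d*.118,.0155];print(G,rel(G,R2),"via above",rel(G-.05*R2.apply([0,0,1]),R2))
E
```

```text
t 30.225 eef [ 0.5137 -0.0328  0.123 ] d [-0.5027  0.8645] az 120.17794534918747 butt [0.4244 0.1254] len 0.19045521748202288 z [0.0258 0.0268]
[0.4837 0.0234 0.0155] [ 0.0001  0.005   0.3139 -0.0012 -0.001  -0.0041] via above [ 0.0003  0.0047  0.1889 -0.0012 -0.001  -0.0041]
```

View pics/w12.png

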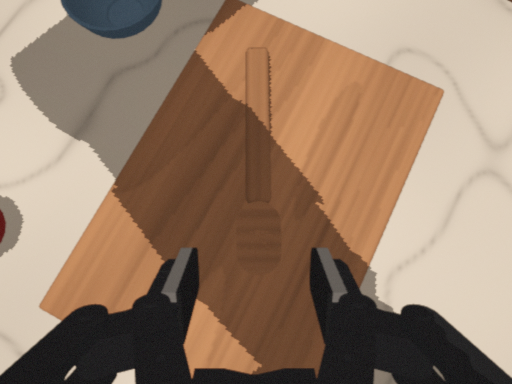

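The view shows the spoon flat on the board, butt at (258,48) and head at (258,240) between the fingers, matching the measurement. Regrasping near the neck.

Emit:
move_arm:
  steps:
    - [0,0.005,0.14,0,0,-0.004]
    - [0,0.005,0.25,0,0,-0.004]
    - [0,0.005,0.3,0,0,-0.004]
    - [0,0.005,0.3145,0,0,-0.004]
    - [0,0.005,0.3145,0,0,-0.004]

```text
time: 30.9
eef_pos: [0.4851, 0.0246, 0.0178]
ee_rot: [-0.224, 0.48, 0.838, 0.129]
wrist_force: [0.1, -0.4, 0.9]
gripper_width: 0.0511
grip_force: 0.0
```

Emit:
move_arm:
  steps:
    - [0,0,0,0,0,0]
    - [0,0,0,0,0,0]
    - [0,0,0,0,0,0]
    - [0,0,0,0,0,0]
    - [0,0,0,0,0,0]
  claw: -1
  force: 90

```text
time: 31.52
eef_pos: [0.4858, 0.024, 0.0191]
ee_rot: [-0.224, 0.481, 0.838, 0.13]
wrist_force: [-2.0, -0.1, 11.6]
gripper_width: 0.0173
grip_force: 124.8
```

Run:
```python
from pl import *
s=ctrl.observe();cur=rot(s);print(s["eef_pos"],s["gripper_width"],s["grip_force"],s["wrist_force"])
print("up .28 ->",cur.inv().apply([0,0,.28])/.4)
up=s["eef_pos"]+[0,0,.28]
# stage 1: yaw+pitch to midway ; target insertion R, s_p=+1
Ri=rpot(1);I=np.array([.518,.347,.26])
rv=(cur.inv()*Ri).as_rotvec();print("total",np.degrees(np.linalg.norm(rv)))
for f in(0,.25,.5,.75,1):
    Rf=cur*R.from_rotvec(rv*f);p=up*(1-f)+I*f;q,c=ik(p,Rf,s["joints"]);print(f,p.round(3),q.round(2),c<1e-6,"b2 dir",Rf.apply([-np.cos(np.radians(30))*-1*1,0,.5]).round(2),"z",Rf.apply([0,0,1]).round(2))
h=rv/2/(np.pi/2);print("half a",h.round(4),"half d from up",(cur.inv().apply((I-up)/2)/.4).round(4))
Rm=cur*R.from_rotvec(rv/2);print("2nd d",(Rm.inv().apply((I-up)/2)/.4).round(4),"a",h.round(4))
```

```text
[0.4858 0.024  0.0191] 0.017321575342414006 124.81538917007128 [-1.9536 -0.1057 11.6309]
up .28 -> [ 0.3499  0.0015 -0.6063]
total 153.44322955934138
0 [0.486 0.024 0.299] [-0.21  0.37  0.06  1.63  0.38  0.76] True b2 dir [-0.5   0.86 -0.  ] z [-0.25  0.43 -0.87]
0.25 [0.494 0.105 0.289] [-0.09  0.15 -0.21  1.29  0.47  0.36] True b2 dir [-0.78  0.57 -0.25] z [-0.03  0.45 -0.89]
0.5 [0.502 0.186 0.28 ] [-0.   -0.   -0.46  0.93  0.6  -0.07] True b2 dir [-0.77  0.24 -0.59] z [ 0.15  0.57 -0.81]
0.75 [0.51  0.266 0.27 ] [ 0.06 -0.01 -0.63  0.59  0.79 -0.54] True b2 dir [-0.46  0.02 -0.89] z [ 0.21  0.73 -0.66]
1 [0.518 0.347 0.26 ] [ 0.13  0.12 -0.66  0.37  0.99 -1.08] True b2 dir [ 0.  0. -1.] z [ 0.11  0.86 -0.5 ]
half a [-0.2142 -0.1999 -0.8005] half d from up [0.2598 0.238  0.207 ]
2nd d [-0.0495  0.2985  0.2747] a [-0.2142 -0.1999 -0.8005]
```

Emit:
move_arm:
  steps:
    - [0.05,0,-0.087,0,0,0]
    - [0.15,0,-0.26,0,0,0]
    - [0.25,0,-0.433,0,0,0]
    - [0.35,0.0015,-0.606,0,0,0]
    - [0.35,0.0015,-0.606,0,0,0]
    - [0.35,0.0015,-0.606,0,0,0]
    - [0.35,0.0015,-0.606,0,0,0]

```text
time: 32.4
eef_pos: [0.4854, 0.024, 0.2966]
ee_rot: [-0.224, 0.481, 0.838, 0.129]
wrist_force: [0.5, 0.3, -1.8]
gripper_width: 0.0174
grip_force: 117.6
```

Emit:
move_arm:
  steps:
    - [0.032,0.03,0.026,-0.027,-0.025,-0.1]
    - [0.065,0.06,0.052,-0.0535,-0.05,-0.2]
    - [0.097,0.089,0.078,-0.08,-0.075,-0.3]
    - [0.13,0.119,0.1035,-0.107,-0.1,-0.4]
    - [0.162,0.149,0.129,-0.134,-0.125,-0.5]
    - [0.195,0.1785,0.155,-0.16,-0.15,-0.6]
    - [0.227,0.208,0.181,-0.187,-0.175,-0.7]
    - [0.26,0.238,0.207,-0.214,-0.2,-0.8]
    - [0.26,0.238,0.207,-0.214,-0.2,-0.8]
    - [0.26,0.238,0.207,-0.214,-0.2,-0.8]

```text
time: 33.65
eef_pos: [0.5007, 0.1855, 0.2765]
ee_rot: [0.095, -0.056, 0.95, 0.292]
wrist_force: [0.2, 0.1, -0.6]
gripper_width: 0.0171
grip_force: 117.6
```

Run:
```python
from pl import *
s=ctrl.observe();print(s["time"],s["eef_pos"],s["joints"],s["gripper_width"],s["grip_force"])
Ri=rpot(1);print(rel([.518,.345,.26],Ri))
inhand()
```

```text
33.65 [0.5007 0.1855 0.2765] [-0.0039  0.0009 -0.4628  0.9302  0.6021 -0.0665] 0.017143373347548205 117.59875055635348
[-0.0537  0.2988  0.2655 -0.2141 -0.2023 -0.8034]
S 1 end 0.1182
   0.01 2657 w [-0.0086  0.0118] h 0.0099
   0.04 2601 w [-0.0078  0.0126] h 0.011
   0.07 2363 w [-0.0067  0.0141] h 0.0122
   0.1 1297 w [-0.0059  0.014 ] h 0.013
```

Emit:
move_arm:
  steps:
    - [-0.007,0.037,0.033,-0.027,-0.025,-0.1]
    - [-0.013,0.075,0.066,-0.0535,-0.05,-0.2]
    - [-0.02,0.112,0.1,-0.08,-0.075,-0.3]
    - [-0.027,0.15,0.133,-0.107,-0.1,-0.4]
    - [-0.034,0.187,0.166,-0.134,-0.126,-0.5]
    - [-0.04,0.224,0.2,-0.16,-0.151,-0.6]
    - [-0.047,0.261,0.232,-0.187,-0.177,-0.7]
    - [-0.054,0.299,0.2655,-0.214,-0.202,-0.803]
    - [-0.054,0.299,0.2655,-0.214,-0.202,-0.803]
    - [-0.054,0.299,0.2655,-0.214,-0.202,-0.803]

```text
time: 34.95
eef_pos: [0.5186, 0.3451, 0.2609]
ee_rot: [0.376, -0.571, 0.652, 0.329]
wrist_force: [-0.4, 0.1, -1.4]
gripper_width: 0.0172
grip_force: 117.6
```

Run:
```python
from pl import *
s=ctrl.observe();print(s["time"],s["eef_pos"],s["joints"],s["gripper_width"],s["grip_force"])
Ri=rpot(1);print(rel([.5225,.3495,.26],Ri), "down .13:",Ri.inv().apply([0,0,-.13])/.4)
c=inhand();p=cloud(c)
q=p[(p[...,2]>.09)&(p[...,2]<.102)&(p[...,0]>.38)&(p[...,0]<.66)&(p[...,1]>.29)&(p[...,1]<.4)]
r=cv2.minAreaRect(q[:,:2].astype(np.float32)*1000);print(r)
for n in("scene",):
    c=ctrl.camera(n);p=cloud(c);q=p[(p[...,2]>.13)&(p[...,2]<.24)&(p[...,0]>.47)&(p[...,0]<.56)&(p[...,1]>.29)&(p[...,1]<.42)]
    for a in np.arange(.13,.23,.02):
        e=q[(q[:,2]>a)&(q[:,2]<a+.02)]
        if len(e)>5:print(n,a.round(2),len(e),e.mean(0))
```

```text
34.95 [0.5186 0.3451 0.2609] [ 0.1264  0.1197 -0.6528  0.3817  0.9919 -1.0846] 0.01720114529428129 117.6270402863156
[-0.0041 -0.0082  0.0117 -0.0004 -0.0002 -0.0002] down .13: [0.2815 0.     0.1625]
S 1 end 0.1647
   0.01 2653 w [-0.0085  0.0118] h 0.0098
   0.04 2594 w [-0.0076  0.0126] h 0.0109
   0.07 2379 w [-0.0066  0.0141] h 0.0121
   0.1 1289 w [-0.0058  0.0141] h 0.013
   0.16 78 w [-0.023  0.026] h -0.026
((520.4844970703125, 371.0415954589844), (2.8322184085845947, 213.77658081054688), 82.52815246582031)
scene 0.13 12 [0.5214 0.3434 0.1475]
scene 0.15 40 [0.522  0.3433 0.1605]
scene 0.17 49 [0.5229 0.3436 0.1801]
scene 0.19 47 [0.5232 0.3443 0.2005]
scene 0.21 49 [0.5239 0.3456 0.2198]
```

Emit:
move_arm:
  steps:
    - [-0.005,-0.008,0.0135,0,0,0]
    - [-0.005,-0.008,0.0135,0,0,0]
    - [0.08,-0.008,0.0625,0,0,0]
    - [0.15,-0.008,0.103,0,0,0]
    - [0.2,-0.008,0.132,0,0,0]
    - [0.235,-0.008,0.152,0,0,0]
    - [0.235,-0.008,0.152,0,0,0]

```text
time: 35.92
eef_pos: [0.5216, 0.3507, 0.148]
ee_rot: [0.376, -0.571, 0.651, 0.33]
wrist_force: [-0.3, -0.3, -0.3]
gripper_width: 0.0173
grip_force: 117.6
```

Emit:
move_arm:
  steps:
    - [0.013,0,0.0075,0,0,0]
    - [0.026,0,0.015,0,0,0]
    - [0.037,0,0.0214,0,0,0]
    - [0.037,0,0.0214,0,0,0]

```text
time: 36.42
eef_pos: [0.5228, 0.351, 0.1326]
ee_rot: [0.377, -0.572, 0.65, 0.329]
wrist_force: [-0.6, -0.8, 1.2]
gripper_width: 0.0173
grip_force: 117.4
```

Emit:
move_arm:
  steps:
    - [0.0045,0,0.0026,0,0,0]
    - [0.009,0,0.0052,0,0,0]
    - [0.009,0,0.0052,0,0,0]

```text
time: 36.8
eef_pos: [0.5241, 0.3521, 0.1322]
ee_rot: [0.38, -0.572, 0.647, 0.33]
wrist_force: [-1.8, -4.0, 15.6]
gripper_width: 0.0172
grip_force: 98.1
```

Emit:
move_arm:
  steps:
    - [0,0,0,0,0,0]
    - [0,0,0,0,0,0]
    - [0,0,0,0,0,0]
    - [0,0,-0.1,0,0,0]
    - [0,0,-0.25,0,0,0]
    - [0,0,-0.4,0,0,0]
    - [0,0,-0.4,0,0,0]
    - [0,0,-0.4,0,0,0]
  claw: 0.2

```text
time: 37.8
eef_pos: [0.5049, 0.2132, 0.2074]
ee_rot: [0.377, -0.572, 0.65, 0.329]
wrist_force: [0.2, 0.6, 0.1]
gripper_width: 0.0514
grip_force: 0.0
```

Run:
```python
from pl import *
s=ctrl.observe();print(s["time"],s["eef_pos"],s["joints"])
print("spoon");handle(.46,.555,z0=.10,z1=.23,save="pics/w13.png")
print("spatula");handle(.56,.65,z0=.10,z1=.23)
Rt=rpot(1);z=Rt.apply([0,0,1]);P=np.array([.5985,.340,.178])
print(rel(P-.13*z,Rt),ik(P-.13*z,Rt))
```

```text
37.8 [0.5049 0.2132 0.2074] [-0.1506  0.252  -0.6036  0.7461  1.0474 -1.6112]
spoon
0.1 456 width 0.0193 ctr [0.5236 0.3542]
0.12 469 width 0.019 ctr [0.5235 0.3542]
0.14 567 width 0.0264 ctr [0.5237 0.3542]
0.16 873 width 0.033 ctr [0.5236 0.354 ]
0.18 863 width 0.0311 ctr [0.5236 0.3539]
0.2 69 width 0.0165 ctr [0.5235 0.3541]
zmax 0.2016241564069594
spatula
0.1 528 width 0.0192 ctr [0.5978 0.3398]
0.12 548 width 0.0189 ctr [0.5977 0.3398]
0.14 569 width 0.0191 ctr [0.5977 0.3397]
0.16 594 width 0.0191 ctr [0.5977 0.3397]
0.18 607 width 0.0191 ctr [0.5977 0.3398]
0.2 185 width 0.019 ctr [0.5979 0.3399]
zmax 0.20581377648692425
[-0.1079 -0.1939  0.0076  0.0008  0.0004  0.0025] (array([-0.1015,  0.3233, -0.4065,  0.7892,  1.0464, -1.5109]), np.float64(6.737327682083136e-23))
```

View pics/w13.png

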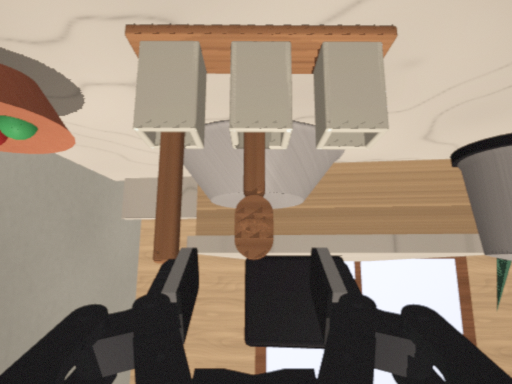

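The view (upside-down) shows the spoon standing head-up in the middle pot, head (254,228), pot (262,90), with the spatula handle at (168,200). Next is the spatula, after rolling the tool half a turn.

Emit:
move_arm:
  steps:
    - [-0.108,-0.194,0.008,0,0,0.3]
    - [-0.108,-0.194,0.008,0,0,0.6]
    - [-0.108,-0.194,0.008,0,0,1]
    - [-0.108,-0.194,0.008,0,0,1]
    - [-0.108,-0.194,0.008,0,0,1]
    - [-0.108,-0.194,0.008,0,0,1]
    - [-0.108,-0.194,0.008,0,0,1]
    - [-0.108,-0.194,0.008,0,0,1]
    - [-0.108,-0.194,0.008,0,0,1]
    - [-0.108,-0.194,0.008,0,0,1]

```text
time: 39.15
eef_pos: [0.5835, 0.229, 0.2429]
ee_rot: [0.033, 0.054, 0.864, 0.499]
wrist_force: [-0.2, 0.4, 0.4]
gripper_width: 0.0512
grip_force: 0.0
```

Emit:
move_arm:
  steps:
    - [0,0,0,0,0,1]
    - [0,0,0,0,0,1]
    - [0,0,0,0,0,1]
    - [0,0,0,0,0,1]
    - [0,0,0,0,0,1]
    - [0,0,0,0,0,1]
    - [0,0,0,0,0,1]
    - [0,0,0,0,0,1]
    - [0,0,0,0,0,1]
    - [0,0,0,0,0,1]

```text
time: 40.4
eef_pos: [0.5839, 0.2283, 0.2434]
ee_rot: [-0.329, 0.649, 0.573, 0.377]
wrist_force: [0.6, -0.2, -0.1]
gripper_width: 0.0514
grip_force: 0.0
```

Run:
```python
from pl import *
s=ctrl.observe();print(s["time"],s["eef_pos"],s["joints"])
handle(.56,.65,z0=.12,z1=.23)
Rt=rpot(-1);P=np.array([.598,.3405,.178])+.001*H;print(rel(P,Rt))
```

```text
40.4 [0.5839 0.2283 0.2434] [-0.102   0.3198 -0.4096  0.7929  1.0472  1.622 ]
0.12 279 width 0.0192 ctr [0.5979 0.3399]
0.14 315 width 0.0192 ctr [0.5982 0.3401]
0.16 373 width 0.0187 ctr [0.5981 0.34  ]
0.18 442 width 0.019 ctr [0.598 0.34 ]
0.2 514 width 0.0184 ctr [0.598  0.3406]
zmax 0.20858796609807623
[ 0.0006 -0.0017  0.3291 -0.0007 -0.0005  0.0037]
```

Emit:
move_arm:
  steps:
    - [0,-0.002,0.14,0,0,0.003]
    - [0,-0.002,0.26,0,0,0.003]
    - [0,-0.002,0.329,0,0,0.003]
    - [0,-0.002,0.329,0,0,0.003]
    - [0,-0.002,0.329,0,0,0.003]

```text
time: 41.08
eef_pos: [0.5984, 0.3406, 0.1784]
ee_rot: [-0.33, 0.651, 0.571, 0.376]
wrist_force: [0.8, -0.0, 0.7]
gripper_width: 0.0511
grip_force: 0.0
```

Emit:
move_arm:
  steps:
    - [0,0,0,0,0,0]
    - [0,0,0,0,0,0]
    - [0,0,0,0,0,0]
    - [0,0,0,0,0,0]
    - [0,0,0,0,0,0]
  claw: -1
  force: 80

```text
time: 41.7
eef_pos: [0.5991, 0.3408, 0.1792]
ee_rot: [-0.33, 0.651, 0.57, 0.377]
wrist_force: [0.9, -0.9, 4.5]
gripper_width: 0.0174
grip_force: 78.6
```

Emit:
move_arm:
  steps:
    - [0.09,0,-0.052,0,0,0]
    - [0.2,0,-0.115,0,0,0]
    - [0.281,0,-0.162,0,0,0]
    - [0.281,0,-0.162,0,0,0]
    - [0.281,0,-0.162,0,0,0]

```text
time: 42.32
eef_pos: [0.598, 0.3404, 0.3063]
ee_rot: [-0.33, 0.652, 0.57, 0.375]
wrist_force: [-0.5, -1.0, -0.8]
gripper_width: 0.0175
grip_force: 78.5
```

Run:
```python
from pl import *
s=ctrl.observe();print(s["time"],s["eef_pos"],s["joints"],s["gripper_width"],s["grip_force"])
Rl,b=rlay(-60,1);L=np.array([.44,.1006,.238]);print(rel(L,Rl))
a=rel(L,Rl)
# head end sweep: distance to spoon (.5236,.354,<.204)
r=rot(s)
for f in np.linspace(0,1,6):
    Rf=r*R.from_rotvec(a[3:]*np.pi/2*f);p=s["eef_pos"]*(1-f)+L*f
    print(f,p.round(3),"head",(p+.166*Rf.apply([-np.cos(np.pi/6),0,.5])).round(3), (p+.166*Rf.apply([np.cos(np.pi/6),0,.5])).round(3))
```

```text
42.325 [0.598  0.3404 0.3063] [ 0.1003  0.2185 -0.4081  0.5673  1.0021  2.0134] 0.01749038023653485 78.51821067743003
[-0.4724 -0.3117 -0.4735  0.1174 -0.9608 -0.4472]
0.0 [0.598 0.34  0.306] head [0.597 0.34  0.14 ] [0.617 0.483 0.389]
0.2 [0.566 0.292 0.293] head [0.579 0.242 0.135] [0.566 0.455 0.328]
0.4 [0.535 0.244 0.279] head [0.564 0.15  0.145] [0.517 0.409 0.262]
0.6000000000000001 [0.503 0.197 0.265] head [0.551 0.07  0.169] [0.472 0.345 0.198]
0.8 [0.472 0.149 0.252] head [0.538 0.005 0.202] [0.432 0.265 0.14 ]
1.0 [0.44  0.101 0.238] head [ 0.523 -0.043  0.238] [0.399 0.172 0.094]
```

Emit:
move_arm:
  steps:
    - [-0.472,-0.312,-0.474,0.117,-0.961,-0.447]
    - [-0.472,-0.312,-0.474,0.117,-0.961,-0.447]
    - [-0.472,-0.312,-0.474,0.117,-0.961,-0.447]
    - [-0.472,-0.312,-0.474,0.117,-0.961,-0.447]
    - [-0.472,-0.312,-0.474,0.117,-0.961,-0.447]
    - [-0.472,-0.312,-0.474,0.117,-0.961,-0.447]
    - [-0.472,-0.312,-0.474,0.117,-0.961,-0.447]
    - [-0.472,-0.312,-0.474,0.117,-0.961,-0.447]
    - [-0.472,-0.312,-0.474,0.117,-0.961,-0.447]
    - [-0.472,-0.312,-0.474,0.117,-0.961,-0.447]
    - [-0.472,-0.312,-0.474,0.117,-0.961,-0.447]
    - [-0.472,-0.312,-0.474,0.117,-0.961,-0.447]

```text
time: 43.82
eef_pos: [0.441, 0.0998, 0.2394]
ee_rot: [0.225, 0.485, 0.836, -0.128]
wrist_force: [-0.4, -1.0, -1.0]
gripper_width: 0.0177
grip_force: 78.5
```

Run:
```python
from pl import *
s=ctrl.observe();print(s["time"],s["eef_pos"],s["gripper_width"],s["grip_force"]);inhand()
Rl,b=rlay(-60,1);print(rel([.44,.1006,.238],Rl))
```

```text
43.825 [0.441  0.0998 0.2394] 0.017699195276016207 78.46447681076825
S 1 end 0.0214
   0.01 902 w [-0.0098  0.0093] h 0.0241
S -1 end 0.1587
   0.01 859 w [-0.0097  0.0092] h 0.0083
   0.04 657 w [-0.01    0.0094] h 0.0082
   0.07 479 w [-0.0101  0.0093] h 0.0081
   0.1 919 w [-0.0175  0.0158] h 0.007
   0.13 414 w [-0.017   0.0156] h 0.0079
[ 0.0046 -0.0014  0.0018  0.0013 -0.0004 -0.0028]
```

Emit:
move_arm:
  steps:
    - [0.08,0,0.14,0,0,0]
    - [0.15,0,0.26,0,0,0]
    - [0.22,0,0.381,0,0,0]
    - [0.255,0,0.4415,0,0,0]
    - [0.268,0,0.464,0,0,0]
    - [0.2765,0,0.479,0,0,0]
    - [0.2765,0,0.479,0,0,0]

```text
time: 44.75
eef_pos: [0.4423, 0.1013, 0.0188]
ee_rot: [0.225, 0.484, 0.836, -0.128]
wrist_force: [-0.1, 0.5, -0.7]
gripper_width: 0.0176
grip_force: 78.7
```

Emit:
move_arm:
  steps:
    - [0,0,0,0,0,0]
    - [0,0,0,0,0,0]
    - [0,0,-0.1,0,0,0]
    - [0,0,-0.25,0,0,0]
    - [0,0,-0.4,0,0,0]
    - [0,0,-0.5,0,0,0]
    - [0,0,-0.5,0,0,0]
    - [0,0,-0.5,0,0,0]
  claw: 0.2

```text
time: 45.75
eef_pos: [0.3908, 0.1872, 0.1908]
ee_rot: [0.225, 0.483, 0.836, -0.128]
wrist_force: [-0.4, 0.5, 0.1]
gripper_width: 0.0513
grip_force: 0.0
```

Emit:
move_arm:
  steps:
    - [-0.466,0,0.454,0,0.667,0]
    - [-0.466,0,0.454,0,0.667,0]
    - [-0.466,0,0.454,0,0.667,0]
    - [-0.466,0,0.454,0,0.667,0]
    - [-0.466,0,0.454,0,0.667,0]
    - [-0.466,0,0.454,0,0.667,0]
    - [-0.466,0,0.454,0,0.667,0]
    - [-0.466,0,0.454,0,0.667,0]

```text
time: 46.75
eef_pos: [0.516, -0.0325, 0.1243]
ee_rot: [-0.226, 0.484, 0.835, 0.13]
wrist_force: [-0.1, 0.7, -0.4]
gripper_width: 0.0513
grip_force: 0.0
```

Run:
```python
from pl import *
butt,d=flat(120,"pics/w14.png")
az=np.degrees(np.arctan2(d[1],d[0]));R2,b2=rlay(az,-1)
G=np.r_[butt-d*.118,.0165];print(G,rel(G,R2))
```

```text
t 46.75 eef [ 0.516  -0.0325  0.1243] d [-0.4956  0.8685] az 119.71237036579457 butt [0.4284 0.1255] len 0.19510606709252828 z [0.0257 0.0267]
[0.4869 0.023  0.0165] [-0.0025  0.0043  0.3132 -0.0007 -0.0011  0.002 ]
```

Emit:
move_arm:
  steps:
    - [-0.0025,0.004,0.14,0,0,0.002]
    - [-0.0025,0.004,0.25,0,0,0.002]
    - [-0.0025,0.004,0.3,0,0,0.002]
    - [-0.0025,0.004,0.313,0,0,0.002]
    - [-0.0025,0.004,0.313,0,0,0.002]

```text
time: 47.42
eef_pos: [0.4882, 0.0239, 0.0191]
ee_rot: [-0.223, 0.483, 0.836, 0.13]
wrist_force: [0.4, -0.3, 1.0]
gripper_width: 0.0512
grip_force: 0.0
```

Emit:
move_arm:
  steps:
    - [0,0,0,0,0,0]
    - [0,0,0,0,0,0]
    - [0,0,0,0,0,0]
    - [0,0,0,0,0,0]
    - [0,0,0,0,0,0]
  claw: -1
  force: 90

```text
time: 48.05
eef_pos: [0.4892, 0.0231, 0.0196]
ee_rot: [-0.223, 0.484, 0.836, 0.131]
wrist_force: [-0.2, -1.5, 7.4]
gripper_width: 0.0167
grip_force: 88.5
```

Run:
```python
from pl import *
s=ctrl.observe();cur=rot(s);print(s["eef_pos"],s["gripper_width"],s["grip_force"],s["wrist_force"])
up=s["eef_pos"]+[0,0,.28];Ri=rpot(1);I=np.array([.602,.337,.26]);M=np.array([.53,.15,.28])
print("up",cur.inv().apply([0,0,.28])/.4)
rv=(cur.inv()*Ri).as_rotvec();h=rv/np.pi;print("a",h.round(4),"d1",(cur.inv().apply(M-up)/.4).round(4))
for f,p in((.5,M),(.75,(M+I)/2),(1,I)):
    q,c=ik(p,cur*R.from_rotvec(rv*f),s["joints"]);print(f,q.round(2),c<1e-6)
```

```text
[0.4892 0.0231 0.0196] 0.016744815453977747 88.46659409813583 [-0.1566 -1.5333  7.422 ]
up [ 0.3496  0.0023 -0.6065]
a [-0.2149 -0.1973 -0.8026] d1 [0.1699 0.2459 0.1555]
0.5 [-0.08  0.07 -0.39  0.99  0.62 -0.15] True
0.75 [ 0.01  0.1  -0.51  0.65  0.81 -0.6 ] True
1 [ 0.09  0.27 -0.46  0.47  1.01 -1.14] True
```

Emit:
move_arm:
  steps:
    - [0.05,0,-0.087,0,0,0]
    - [0.15,0,-0.26,0,0,0]
    - [0.25,0,-0.433,0,0,0]
    - [0.35,0.002,-0.606,0,0,0]
    - [0.35,0.002,-0.606,0,0,0]
    - [0.35,0.002,-0.606,0,0,0]
    - [0.35,0.002,-0.606,0,0,0]

```text
time: 48.92
eef_pos: [0.4885, 0.0234, 0.2977]
ee_rot: [-0.223, 0.484, 0.836, 0.13]
wrist_force: [0.3, 0.1, -0.9]
gripper_width: 0.0169
grip_force: 88.8
```

Emit:
move_arm:
  steps:
    - [0.021,0.031,0.019,-0.027,-0.025,-0.1]
    - [0.042,0.061,0.039,-0.0535,-0.05,-0.2]
    - [0.064,0.092,0.058,-0.08,-0.075,-0.3]
    - [0.085,0.123,0.078,-0.107,-0.1,-0.4]
    - [0.106,0.154,0.097,-0.134,-0.124,-0.5]
    - [0.127,0.184,0.117,-0.16,-0.148,-0.6]
    - [0.149,0.215,0.136,-0.187,-0.173,-0.7]
    - [0.17,0.246,0.1555,-0.215,-0.197,-0.803]
    - [0.17,0.246,0.1555,-0.215,-0.197,-0.803]
    - [0.17,0.246,0.1555,-0.215,-0.197,-0.803]

```text
time: 50.18
eef_pos: [0.5285, 0.1504, 0.2776]
ee_rot: [0.095, -0.054, 0.95, 0.294]
wrist_force: [0.7, -0.7, -0.7]
gripper_width: 0.0168
grip_force: 88.8
```

Run:
```python
from pl import *
s=ctrl.observe();print(s["time"],s["eef_pos"],s["joints"],s["gripper_width"],s["grip_force"])
Ri=rpot(1);print(rel([.602,.337,.262],Ri));inhand()
```

```text
50.175 [0.5285 0.1504 0.2776] [-0.0787  0.0673 -0.3905  0.9859  0.6171 -0.1522] 0.016767601328255024 88.82879392476752
[-0.1931  0.3326  0.3242 -0.2135 -0.1995 -0.8056]
S 1 end 0.1181
   0.01 2446 w [-0.0097  0.0097] h 0.0062
   0.04 2380 w [-0.01    0.0096] h 0.0062
   0.07 2128 w [-0.01    0.0094] h 0.0062
   0.1 1155 w [-0.0103  0.0092] h 0.0062
```

Emit:
move_arm:
  steps:
    - [-0.024,0.042,0.04,-0.027,-0.025,-0.1]
    - [-0.048,0.083,0.081,-0.0535,-0.05,-0.2]
    - [-0.072,0.125,0.121,-0.08,-0.075,-0.3]
    - [-0.096,0.166,0.162,-0.107,-0.1,-0.4]
    - [-0.121,0.208,0.203,-0.134,-0.125,-0.5]
    - [-0.145,0.249,0.243,-0.16,-0.15,-0.6]
    - [-0.169,0.291,0.284,-0.187,-0.175,-0.7]
    - [-0.193,0.333,0.324,-0.2135,-0.1995,-0.8056]
    - [-0.193,0.333,0.324,-0.2135,-0.1995,-0.8056]
    - [-0.193,0.333,0.324,-0.2135,-0.1995,-0.8056]

```text
time: 51.48
eef_pos: [0.6022, 0.3372, 0.2632]
ee_rot: [0.376, -0.571, 0.651, 0.329]
wrist_force: [-0.7, 0.0, -0.4]
gripper_width: 0.0169
grip_force: 88.8
```

Run:
```python
from pl import *
s=ctrl.observe();print(s["time"],s["eef_pos"],s["gripper_width"],s["grip_force"])
Ri=rpot(1);inhand()
for z in(.26,.15,.130):print(z,rel([.5988,.333,z],Ri))
```

```text
51.475 [0.6022 0.3372 0.2632] 0.016902556232445264 88.84874322451651
S 1 end 0.1179
   0.01 2461 w [-0.0097  0.0098] h 0.006
   0.04 2375 w [-0.0099  0.0097] h 0.0061
   0.07 2127 w [-0.01    0.0095] h 0.0062
   0.1 1156 w [-0.0098  0.0097] h 0.0062
0.26 [ 0.0133  0.0069 -0.0053 -0.0004  0.0002  0.0011]
0.15 [ 0.2515  0.0074  0.1322 -0.0004  0.0002  0.0011]
0.13 [ 0.2948  0.0075  0.1572 -0.0004  0.0002  0.0011]
```

Emit:
move_arm:
  steps:
    - [0.013,0.007,-0.005,0,0,0]
    - [0.013,0.007,-0.005,0,0,0]
    - [0.09,0.007,0.039,0,0,0]
    - [0.16,0.007,0.08,0,0,0]
    - [0.21,0.007,0.109,0,0,0]
    - [0.251,0.007,0.132,0,0,0]
    - [0.251,0.007,0.132,0,0,0]

```text
time: 52.4
eef_pos: [0.5981, 0.3333, 0.1486]
ee_rot: [0.376, -0.571, 0.651, 0.33]
wrist_force: [0.3, -0.2, -1.3]
gripper_width: 0.0168
grip_force: 88.9
```

Emit:
move_arm:
  steps:
    - [0.013,0,0.0075,0,0,0]
    - [0.026,0,0.015,0,0,0]
    - [0.039,0,0.0225,0,0,0]
    - [0.044,0,0.0254,0,0,0]
    - [0.044,0,0.0254,0,0,0]

```text
time: 53.02
eef_pos: [0.6001, 0.3343, 0.132]
ee_rot: [0.379, -0.572, 0.648, 0.33]
wrist_force: [-0.7, -1.6, 5.7]
gripper_width: 0.0169
grip_force: 89.1
```

Contact with the pot floor. Releasing and retreating well clear.

Emit:
move_arm:
  steps:
    - [0,0,0,0,0,0]
    - [0,0,0,0,0,0]
    - [0,0,0,0,0,0]
    - [0,0,-0.1,0,0,0]
    - [0,0,-0.25,0,0,0]
    - [0,0,-0.4,0,0,0]
    - [0,0,-0.5,0,0,0]
    - [0,0,-0.5,0,0,0]
    - [0,0,-0.5,0,0,0]
  claw: 0.2

```text
time: 54.15
eef_pos: [0.5766, 0.162, 0.2289]
ee_rot: [0.377, -0.572, 0.65, 0.329]
wrist_force: [-0.0, 0.2, 0.5]
gripper_width: 0.0509
grip_force: 0.0
```

Run:
```python
from pl import *
s=ctrl.observe();print(s["time"],s["eef_pos"],s["joints"])
print("spoon");handle(.46,.555,z0=.10,z1=.23)
print("spatula");handle(.56,.65,z0=.10,z1=.23)
for nm in ("top","scene"):
    c=ctrl.camera(nm);p=cloud(c)
    m=(p[...,0]>.45)&(p[...,0]<.53)&(p[...,1]>-.41)&(p[...,1]<-.33)&(p[...,2]>.115)&(p[...,2]<.25);q=p[m]
    if len(q):print(nm,"knife",len(q),q.min(0),np.percentile(q[:,2],95),q.max(0))
    m=(p[...,0]>.385)&(p[...,0]<.42)&(p[...,1]>-.43)&(p[...,1]<-.29)&(p[...,2]>.08)&(p[...,2]<.135);q=p[m]
    for a in(.08,.1,.12):
        e=q[(q[:,2]>a)&(q[:,2]<a+.02)]
        if len(e):print(nm,"lever",a,e.mean(0))
    m=(p[...,0]>.45)&(p[...,0]<.65)&(p[...,1]>.3)&(p[...,1]<.4)&(p[...,2]>.19)&(p[...,2]<.22);print(nm,"ztop",np.percentile(p[m][:,2],95))
    cv2.imwrite(f"pics/{nm}_end.png",c["color"])
```

```text
54.15 [0.5766 0.162  0.2289] [-0.223   0.3869 -0.3529  0.9884  1.0408 -1.7569]
spoon
0.1 382 width 0.019 ctr [0.5243 0.3542]
0.12 387 width 0.019 ctr [0.5243 0.3542]
0.14 450 width 0.0278 ctr [0.5238 0.3542]
0.16 720 width 0.0332 ctr [0.524 0.354]
0.18 705 width 0.0327 ctr [0.5242 0.3541]
0.2 87 width 0.018 ctr [0.5245 0.3541]
zmax 0.2024369823761961
spatula
0.1 359 width 0.0184 ctr [0.6001 0.3354]
0.12 363 width 0.0182 ctr [0.6    0.3354]
0.14 519 width 0.0308 ctr [0.6004 0.3355]
0.16 688 width 0.0325 ctr [0.6003 0.3352]
0.18 722 width 0.0332 ctr [0.5996 0.3354]
0.2 296 width 0.0309 ctr [0.5997 0.3358]
zmax 0.20697969902334526
top knife 198 [ 0.4763 -0.3781  0.115 ] 0.21044973427999264 [ 0.4997 -0.3605  0.2127]
top lever 0.08 [ 0.4031 -0.3747  0.0895]
top lever 0.1 [ 0.4007 -0.3899  0.1125]
top lever 0.12 [ 0.4004 -0.3963  0.1213]
top ztop 0.20852119942082997
scene knife 242 [ 0.4769 -0.3827  0.1152] 0.21059423878878059 [ 0.5041 -0.3612  0.214 ]
scene ztop 0.20905996386594325
```

View pics/scene_end.png

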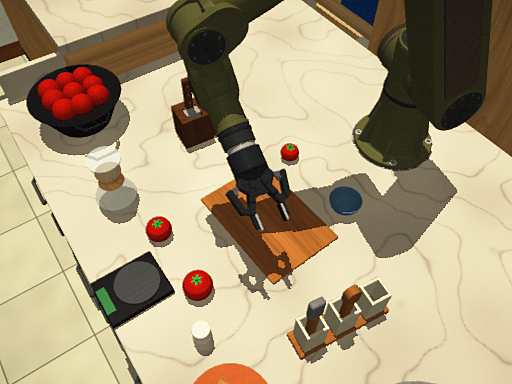

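The scene shows the spatula (316,310) and spoon (350,297) standing head-up in their pots, the knife handle in the dock (187,95), and the gripper clear of everything.

```bash
python3 -c "
from workcell import ctrl
print(ctrl.close_job())"
```

```text
the job is handed in; nothing more can be done
None
```

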